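# Contact-test a batch of display modules in the pedal jig

## Task

Contact-test the display modules lying on the cork mat: lay every one in a nest of the test jig's carriage with its connector tab facing the contact bar, push the carriage fully home, and turn the clamp knob to lock it. Then press the pedal down to its stop, keep it there for a good second and let it come up; after that free the clamp knob fully, draw the carriage all the way out again and lay all the modules flat on the floor of the white tray. Leave the other things on the bench alone.

Things in the scene. Friction and masses are not known exactly. Their poses are not given: they have to be found in the camera images.
- jig: Contact test jig, a grey base plate 330 x 400 x 10 mm. Origin on the bench under it; x runs away from the robot, from carriage handle to contact bar, y left, z up. In its frame (mm): carriage axis y = 50; clamp axis (-32, -107); pedal hinge (-10, -190, 22). The white contact bar at the far end (face at x = 120, 24 to 48 high) moves 12 towards the robot as the pedal goes down.
- carriage (a joint): Aluminium carriage with three nests side by side, in m: 0 = fully out towards the robot, 0.07 = home at its far stop, in front of the contact bar. Stiff (about 2 N), stays where it is left.
- carriage_grip (a point): Grip point of the carriage's black upright handle plate (12 mm thick along the jig's x, 60 wide, top 12 mm above this point), on the carriage's near side; it moves with the carriage.
- nest0 (a point): Centre of the floor of nest 0 (right one seen from the robot) on the carriage, 22 mm above the bench; axes as the jig's. 107 (x) x 51 mm (y) between 7 mm high ridges that leave the middle 57 mm of each long side open for fingers; nests are 80 mm apart. A seated module has its origin within 3.5 mm of here, its tab over the far ridge.
- nest1 (a point): Centre of the floor of nest 1 (middle one seen from the robot) on the carriage, 22 mm above the bench; axes as the jig's. 107 (x) x 51 mm (y) between 7 mm high ridges that leave the middle 57 mm of each long side open for fingers; nests are 80 mm apart. A seated module has its origin within 3.5 mm of here, its tab over the far ridge.
- nest2 (a point): Centre of the floor of nest 2 (left one seen from the robot) on the carriage, 22 mm above the bench; axes as the jig's. 107 (x) x 51 mm (y) between 7 mm high ridges that leave the middle 57 mm of each long side open for fingers; nests are 80 mm apart. A seated module has its origin within 3.5 mm of here, its tab over the far ridge.
- clamp (a joint): Clamp knob right of the carriage, in rad, growing clockwise from above: 0 = free (its steel tongue points to the robot), 1.5 = locked (tongue swung in front of the carriage's near edge). The tongue only swings in when the carriage is home. Stays where it is left.
- clamp_grip (a point): On the knob's axis at gripping height, 68 mm above the bench. The black bar grip is 64 long x 18 wide, its top 10 mm above and its bottom 18 mm below this point; it lies along the jig's x at joint value 0 and turns with the joint.
- pedal (a joint): Spring pedal right of the clamp, in rad: 0 = up, 0.28 = at its stop (plate level). Returns by itself. About 5 N at first, 10 N at the stop, at the pad point.
- pedal_pad (a point): Pressing point on the top of the ribbed pedal plate (130 x 70 mm), 105 mm from its hinge; the plate slopes up from the hinge towards the robot; this point is 56 mm above the bench when up, 27 mm when fully down, and 25 mm from the plate's near end.
- mat: Cork mat 190 (x) x 240 (y) x 12 mm on which the modules arrive. Origin: centre of its underside. It may be on the left or the right.
- tray_in (a point): Centre of the inner floor, 4 mm above the bench, of the shallow white outgoing tray: inside 192 (x) x 272 mm (y), rim 6 mm above its floor. It may be on the left or the right.
- module0: Display module (None if absent): flat grey box 100 (its x) x 44 (its y) x 20 mm (z) with a dark window on top and a brass connector tab (18 long, 20 wide, 4 thick, 9 to 13 mm above the underside) sticking out of its +x end. Origin: centre of the box's underside. Starts flat on the cork mat, tab roughly away from the robot.
- module0_tab (a point): End of the brass connector tab of module0, 68 mm from its origin.
- module1: Display module (None if absent): flat grey box 100 (its x) x 44 (its y) x 20 mm (z) with a dark window on top and a brass connector tab (18 long, 20 wide, 4 thick, 9 to 13 mm above the underside) sticking out of its +x end. Origin: centre of the box's underside. Starts flat on the cork mat, tab roughly away from the robot.
- module1_tab (a point): End of the brass connector tab of module1, 68 mm from its origin.
- module2: Display module (None if absent): flat grey box 100 (its x) x 44 (its y) x 20 mm (z) with a dark window on top and a brass connector tab (18 long, 20 wide, 4 thick, 9 to 13 mm above the underside) sticking out of its +x end. Origin: centre of the box's underside. Starts flat on the cork mat, tab roughly away from the robot.
- module2_tab (a point): End of the brass connector tab of module2, 68 mm from its origin.
- meter: Yellow multimeter, 70 x 130 x 36 mm; not part of the job. Origin: centre of the underside.
- tape: Roll of clear tape lying flat, 90 mm across; not part of the job. Origin: centre of the underside.
- driver: Black-handled screwdriver, 200 mm; not part of the job. Origin: its middle, on the bench.
- mouse: Black computer mouse, 100 mm; not part of the job. Origin: centre of the underside.
- dish: Small steel dish, 70 mm across; not part of the job. Origin: centre of the underside.
Things that resemble listed ones, but are neither listed nor needed, are in the scene too. What is shaped like the module0 but orange is not meant.

How it is judged (in metres and radians):
On the way, in this order (a step that is already met when the one before it is completed fails the run):
1. every module lies in a nest of the carriage, tab towards the contact bar (((x of module0 in the frame of nest0 between -0.008 and 0.008 m and y of module0 in the frame of nest0 between -0.007 and 0.007 m and z of module0 in the frame of nest0 between -0.004 and 0.004 m and x of module0_tab in the frame of nest0 above 0.05 m) or (x of module0 in the frame of nest1 between -0.008 and 0.008 m and y of module0 in the frame of nest1 between -0.007 and 0.007 m and z of module0 in the frame of nest1 between -0.004 and 0.004 m and x of module0_tab in the frame of nest1 above 0.05 m) or (x of module0 in the frame of nest2 between -0.008 and 0.008 m and y of module0 in the frame of nest2 between -0.007 and 0.007 m and z of module0 in the frame of nest2 between -0.004 and 0.004 m and x of module0_tab in the frame of nest2 above 0.05 m)) and ((x of module1 in the frame of nest0 between -0.008 and 0.008 m and y of module1 in the frame of nest0 between -0.007 and 0.007 m and z of module1 in the frame of nest0 between -0.004 and 0.004 m and x of module1_tab in the frame of nest0 above 0.05 m) or (x of module1 in the frame of nest1 between -0.008 and 0.008 m and y of module1 in the frame of nest1 between -0.007 and 0.007 m and z of module1 in the frame of nest1 between -0.004 and 0.004 m and x of module1_tab in the frame of nest1 above 0.05 m) or (x of module1 in the frame of nest2 between -0.008 and 0.008 m and y of module1 in the frame of nest2 between -0.007 and 0.007 m and z of module1 in the frame of nest2 between -0.004 and 0.004 m and x of module1_tab in the frame of nest2 above 0.05 m)) and ((x of module2 in the frame of nest0 between -0.008 and 0.008 m and y of module2 in the frame of nest0 between -0.007 and 0.007 m and z of module2 in the frame of nest0 between -0.004 and 0.004 m and x of module2_tab in the frame of nest0 above 0.05 m) or (x of module2 in the frame of nest1 between -0.008 and 0.008 m and y of module2 in the frame of nest1 between -0.007 and 0.007 m and z of module2 in the frame of nest1 between -0.004 and 0.004 m and x of module2_tab in the frame of nest1 above 0.05 m) or (x of module2 in the frame of nest2 between -0.008 and 0.008 m and y of module2 in the frame of nest2 between -0.007 and 0.007 m and z of module2 in the frame of nest2 between -0.004 and 0.004 m and x of module2_tab in the frame of nest2 above 0.05 m))), for 0.2 s.
2. the loaded carriage is home (within 5 mm of its far stop) (all of step 1 and value of joint carriage above 0.065 m), for 0.2 s.
3. the clamp knob is locked (beyond 1.3 rad) with the loaded carriage home (all of step 2 and value of joint clamp above 1.3 rad), for 0.2 s.
4. the pedal is held at its stop (beyond 0.25 rad) for 0.8 s with the loaded carriage home and locked (all of step 3 and value of joint pedal above 0.25 rad), for 0.8 s.
5. the pedal is up again, carriage still locked (value of joint pedal below 0.03 rad and value of joint carriage above 0.065 m and value of joint clamp above 1.3 rad), for 0.1 s.
6. the clamp knob is free (below 0.3 rad) and the carriage is out again (within 12 mm of its near stop) (value of joint pedal below 0.03 rad and value of joint clamp below 0.3 rad and value of joint carriage below 0.012 m), for 0.1 s.
At the end, for the whole second after the job is handed in: Every module lies flat (within 0.12 rad) and at rest on the white tray's floor, its centre within 85 mm (x) and 120 mm (y) of the tray's centre; the pedal is up, the clamp knob free (below 0.3 rad) and the carriage out (within 12 mm of its near stop) (all of step 6 and x of module0 in the frame of tray_in between -0.085 and 0.085 m and y of module0 in the frame of tray_in between -0.12 and 0.12 m and z of module0 in the frame of tray_in between -0.004 and 0.006 m and angle between each of module0, module1, module2's own z axis and vertical below 0.12 rad and linear speed of each of module0, module1, module2 below 0.02 m/s and x of module1 in the frame of tray_in between -0.085 and 0.085 m and y of module1 in the frame of tray_in between -0.12 and 0.12 m and z of module1 in the frame of tray_in between -0.004 and 0.006 m and x of module2 in the frame of tray_in between -0.085 and 0.085 m and y of module2 in the frame of tray_in between -0.12 and 0.12 m and z of module2 in the frame of tray_in between -0.004 and 0.006 m); the robot touches nothing.
It fails at once if a bystander (meter, tape, driver, mouse or dish) is moved by more than 40 mm (distance of any of meter, tape, driver, mouse, dish from where it was at the start of the episode above 0.04 m).
Of module0, module1, module2 only 2 to 3 are there at a start; the rules pass over those that are not, and their reading is None.
At some moment in a run one of module0, module1, module2 may be knocked a few centimetres aside while the robot is not near it.
Once in a run the grip may slacken for a moment while it holds something.
It also fails if it takes over 210 s, if anything falls off the work surface, if the arm or the gripper's body presses on something with over 40 N, if the wrist force passes 120 N, or if a joint passes its speed limit or range.

## Robot

A 7-joint arm with a two-finger parallel gripper is mounted at the origin on the work surface. World frame = base frame: x ahead of the robot, y to its left, z up, the work surface at z = 0. Lengths are in m, angles in degrees, forces in N, time in s.
With the tool pointing down it reaches from about 0.425 to 0.875 m from the base axis. Payload 4.7 kg.
Tool frame: the origin (TCP) lies at the very end of the fingers, on their centre line; the grasp point (between the pads) lies 19 mm behind it; z points along the fingers, y is the line along which they close (so a half turn about z gives the same grasp; the last joint's range is limited). The gripper opens to 85 mm and grips with 20 to 120 N. Pads are 22 mm wide; open, the fingers measure 114 mm over their backs; the gripper's body (76 mm by 85 mm) begins 54 mm behind the grasp point. The pads swing forward as they close: fully open they stand 13 mm farther back than shut.
Start: joints at [65.495, 18.392, -4.016, 83.108, 1.295, 78.541, -3.26], TCP at [0.278, -0.588, 0.231] pointing down, gripper open.
Joint ranges: [-163.93, 163.93], [-17.29, 119.83], [-79.2, 71.16], [3.27, 140.29], [-89.18, 269.18], [5.43, 117.66], [-154.24, 154.24]. Speed limits (degrees/s): [147.25, 147.25, 180, 180, 180, 180, 180].

## Interface

Orientations are given as a 3x3 rotation matrix whose columns are the frame's x, y, z axes.
In Python, from bench import robot, optics, job, nets gives the robot as it stands. The module is installed in compiled form; this text tells all that it offers.
- The arm moves only by the tool play_rows, never from a script. Its argument "series" is a list of rows, each a list of 7 numbers: the shift along the world's x, y, z in mm, then the turn, a rotation vector about the world's x, y, z in degrees, then the closure, from -1 (fully open) to 1 (shut). A call has 1 to 20 rows; each row is the pose to reach, as a shift and turn from the pose commanded when the call began; what a row does not reach only later rows make up. A row lasts 1/10 s, in which the tool goes at most 50 mm and 8.59 degrees, less where a joint would pass 70% of its speed; a pose out of reach is approached as far as the arm can. A call with a gripper value outside its range is refused whole. The fingers move at their own pace and stop on an object; "grip_force" is the grip in N (left out, the last holds). Time passes only in rows, so rows that repeat a pose let the fingers close. It gives the time, the measured TCP pose, the force, the opening and the grip force at its end, in the units of the state.
- robot.sense(): the state, without advancing time (a new reading comes with each control period).
- optics.read_camera(name): name is "side" or "top"; returns a dict with "img" (420x560x3 uint8, red, green, blue), "intrinsics" (3x3 intrinsics, pixels), "cam_to_world" (4x4, takes a point from camera to world coordinates). Camera axes: x right, y down, z forward; pixel columns grow to the right and rows downward; lengths in m; the calibration is good to about 2 mm. A picture is of the moment at which its call begins. There is no depth.
- job.sign_off(): hands the job in; it is judged then, once.
Trained networks look in a picture, given as the dict that the camera call returned (one of the last four; its "shot" number tells which), for a name from the list of things; names that differ only in an ending like _2 or _b are one class to them, and where a whole thing is asked for, a point or a joint stands for the part that bears it (a point fixed in the world has none). Each returns a list of dicts, best first, with "conf" (0 to 1); they miss things now and then, are a little off and sometimes report something else, mostly with a low value. They report only what shows in the picture. A call takes as long as a camera call. They do not tell look-alikes from the thing itself.
- nets.find_in(label, picture): "box" ([left, top, width, height] as shares, 0 to 1, of the picture: columns of its width, rows of its height, round what is visible of it).
- nets.regions_of(label, picture): "pixels" (420x560 bool, what is visible of it) and "box" ([left, top, width, height] as shares, 0 to 1, of the picture: columns of its width, rows of its height, round what is visible of it).
- nets.place_of(label, picture): "xy" ([column, row] as shares, 0 to 1, of the picture: columns of its width, rows of its height: a listed point, or the origin of a listed thing).
The state is a dict: "t": time; "q": joint angles; "qvel": joint speeds; "tau": joint torques, N m; "tcp_pos": TCP position; "orientation": TCP orientation; "contact_force": force on the tool from outside, world axes, zero at the start; "ft_torque": the same for the moment, N m; "opening": finger opening in m; "gripper_force": force on a finger pad.
Only numpy, scipy, OpenCV 4.12 (cv2) and the standard library are available. Lean on these libraries where they do the work, as an engineer would, in place of code of your own. Each camera call takes 0.05 s, during which the arm holds its last target. There are 200 camera calls.

## Working session

There is one attempt and no reset: what is moved stays moved. The work goes in short steps, Python scripts to look and compute and a tool call to move; the robot and the scene stay as the last step left them, time stands still between calls to the robot, and variables do not carry over. Pictures are saved under pics/ and viewed, at most 15 in all, crops included, and the job is handed in when it is done.

Besides the shell and the picture viewer there is one more tool, called after "Emit:" as a command line: name --pt "numbers of a row" for each row, then --argument value for the rest. play_rows: Moves the arm, as the interface text tells. Its arguments: {"type":"object","properties":{"series":{"type":"array"},"grip_force":{"type":"number"}},"required":["series"]}

```bash
mkdir -p pics
cat > h.py <<'E'
import numpy as np, cv2
from bench import robot, optics, job, nets
def cam(n): return optics.read_camera(n)
def save(p,f,crop=None,s=1.4):
    im=cv2.cvtColor(p['img'],cv2.COLOR_RGB2BGR)
    if crop: l,t,r,b=crop; im=im[t:b,l:r]; s=min(800/(r-l),600/(b-t))
    cv2.imwrite('pics/'+f,cv2.resize(im,None,fx=s,fy=s,interpolation=cv2.INTER_CUBIC))
def w(p,c,r,z):
    K,T=np.array(p['intrinsics']),np.array(p['cam_to_world'])
    d=T[:3,:3]@np.linalg.solve(K,[c,r,1.]); o=T[:3,3]
    return o+d*(z-o[2])/d[2]
def px(p,X):
    K,T=np.array(p['intrinsics']),np.array(p['cam_to_world'])
    v=K@(T[:3,:3].T@(np.array(X)-T[:3,3])); return v[:2]/v[2]
def pl(p,label,z,n=4):
    return [(round(d['conf'],2),[round(d['xy'][0]*560),round(d['xy'][1]*420)],np.round(w(p,d['xy'][0]*560,d['xy'][1]*420,z)*1000).tolist()) for d in nets.place_of(label,p)[:n]]
E
python3 - <<'E'
from h import *
t=cam('top'); s=cam('side'); save(t,'t0.png'); save(s,'s0.png')
print(np.round(t['cam_to_world'],3),np.round(s['cam_to_world'],3))
for l,z in [('jig',0),('carriage_grip',.05),('nest0',.022),('nest1',.022),('nest2',.022),('clamp_grip',.068),('pedal_pad',.056),('mat',0),('tray_in',.004),('module0',.012),('module0_tab',.023),('meter',0),('tape',0),('driver',0),('mouse',0),('dish',0)]:
    print(l,pl(t,l,z))
print(robot.sense())
E
```

```text
[[-0.016 -0.996  0.09   0.417]
 [-1.     0.015 -0.011 -0.066]
 [ 0.01  -0.09  -0.996  1.302]
 [ 0.     0.     0.     1.   ]] [[ 0.997 -0.051  0.05   0.42 ]
 [-0.07  -0.56   0.826 -1.429]
 [-0.014 -0.827 -0.562  1.   ]
 [ 0.     0.     0.     1.   ]]
jig [(0.73, [248, 189], [607.0, 28.0, 0.0]), (0.24, [373, 218], [505.0, -383.0, 0.0])]
carriage_grip [(0.73, [228, 229], [474.0, 86.0, 50.0])]
nest0 [(0.85, [208, 193], [592.0, 154.0, 22.0]), (0.65, [255, 198], [574.0, 4.0, 22.0]), (0.63, [231, 200], [569.0, 82.0, 22.0])]
nest1 [(0.85, [208, 193], [592.0, 154.0, 22.0]), (0.65, [255, 198], [574.0, 4.0, 22.0]), (0.63, [231, 200], [569.0, 82.0, 22.0])]
nest2 [(0.85, [208, 193], [592.0, 154.0, 22.0]), (0.65, [255, 198], [574.0, 4.0, 22.0]), (0.63, [231, 200], [569.0, 82.0, 22.0])]
clamp_grip [(0.57, [282, 200], [562.0, -84.0, 68.0]), (0.34, [248, 189], [598.0, 23.0, 68.0])]
pedal_pad []
mat [(0.65, [369, 218], [507.0, -368.0, 0.0]), (0.62, [199, 274], [334.0, 188.0, 0.0])]
tray_in [(0.63, [145, 225], [493.0, 363.0, 4.0])]
module0 [(0.93, [373, 216], [512.0, -378.0, 12.0]), (0.82, [346, 223], 
[... 646 characters left out ...]
0939]), 'qvel': array([-0.00947379,  0.02278401, -0.01185447,  0.05042755,  0.04936772,
       -0.02163625, -0.00372524]), 'tau': array([-1.52499356e-04, -4.93386555e+01, -3.81253632e-01, -3.14578450e+01,
        1.35124059e-02,  1.29046581e-03, -7.14207658e-06]), 'tcp_pos': array([ 0.2779042 , -0.58761895,  0.23135958]), 'orientation': array([[ 9.03962067e-01,  4.27612654e-01, -2.37360418e-05],
       [ 4.27612649e-01, -9.03962062e-01, -1.13047353e-04],
       [-6.97969598e-05,  9.20406871e-05, -9.99999993e-01]]), 'contact_force': array([-0.21706682,  0.27743494,  0.00993448]), 'ft_torque': array([-0.00975145,  0.00798115,  0.00466107]), 'gripper_force': 0.0, 'opening': 0.08554492612803652}
```

View pics/t0.png

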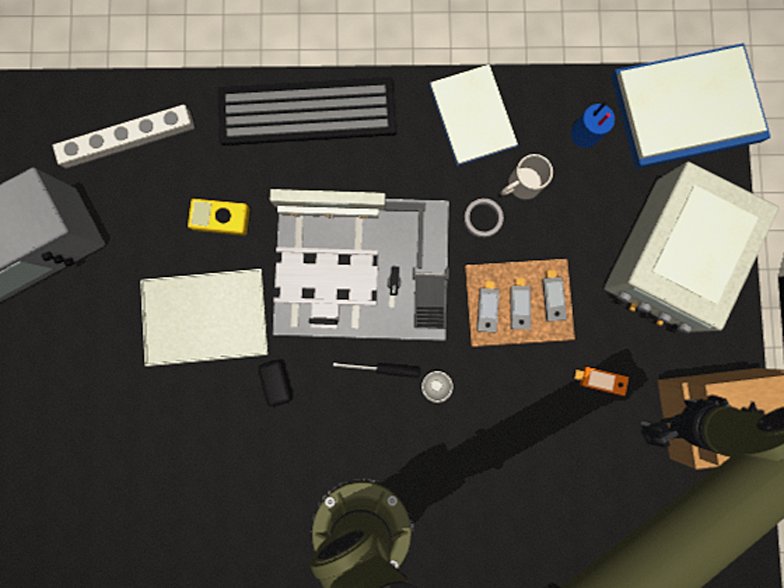

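View pics/s0.png

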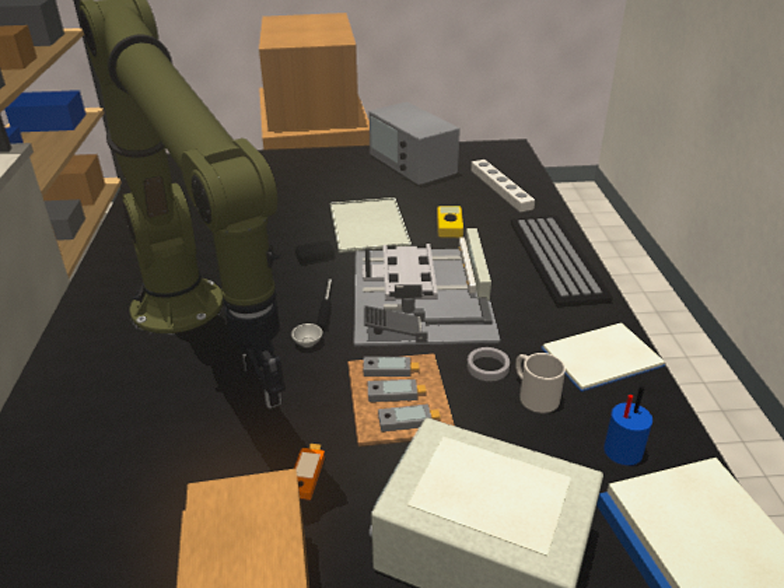

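The top view shows three grey modules on the cork mat at display px (488,307), (520,305) and (555,297). The orange look-alike at (605,380) is excluded, and so are the paper sheet at (475,112) and the blue folder at (690,100), which could be taken for the tray. The tray is at (205,317). The jig is around (360,265) with the carriage out. Next, close crops.

Run:
```python
from h import *
t=cam('top'); save(t,'t1.png',(185,130,325,250)); save(t,'t2.png',(325,178,417,250))
for l in ['module0']:
  for d in nets.regions_of(l,t)[:5]:
    m=d['pixels'].astype(np.uint8); ys,xs=np.nonzero(m)
    P=np.array([w(t,x,y,.032)[:2]*1000 for x,y in zip(xs,ys)]).astype(np.float32)
    print(d['conf'],len(xs),cv2.minAreaRect(P), P.mean(0))
s=cam('side')
for l in ['module0','module0_tab','clamp_grip','carriage_grip','nest1','pedal_pad']:
    print(l,[(round(d['conf'],2),np.round(np.array(d['xy'])*[560,420],1).tolist()) for d in nets.place_of(l,s)])
save(s,'s1.png',(245,160,365,245))
```

```text
0.94 508 ((526.5281372070312, -445.2059631347656), (119.73810577392578, 48.548797607421875), 2.2759504318237305) [ 522.2806 -445.0916]
0.93 458 ((503.02655029296875, -294.2139587402344), (44.97941970825195, 112.58186340332031), 88.12212371826172) [ 499.28888 -293.90753]
0.88 459 ((331.64044189453125, -544.455322265625), (117.76361846923828, 43.053035736083984), 75.08865356445312) [ 330.8395 -546.9818]
0.82 467 ((508.0465087890625, -368.3265380859375), (45.01811599731445, 112.95123291015625), 88.00554656982422) [ 501.8142 -367.5191]
module0 [(0.89, [215.9, 338.7]), (0.83, [293.8, 300.0]), (0.76, [278.6, 259.8]), (0.63, [221.1, 183.8]), (0.57, [280.1, 280.2]), (0.4, [218.2, 246.6])]
module0_tab [(0.76, [314.6, 294.1]), (0.76, [226.3, 318.6])]
clamp_grip [(0.87, [288.3, 208.5]), (0.54, [320.4, 164.1])]
carriage_grip [(0.78, [262.2, 182.6])]
nest1 [(0.73, [295.6, 203.5]), (0.67, [290.5, 182.9]), (0.61, [288.1, 195.1])]
pedal_pad [(0.93, [269.6, 224.8]), (0.66, [222.2, 182.4])]
```

View pics/t1.png

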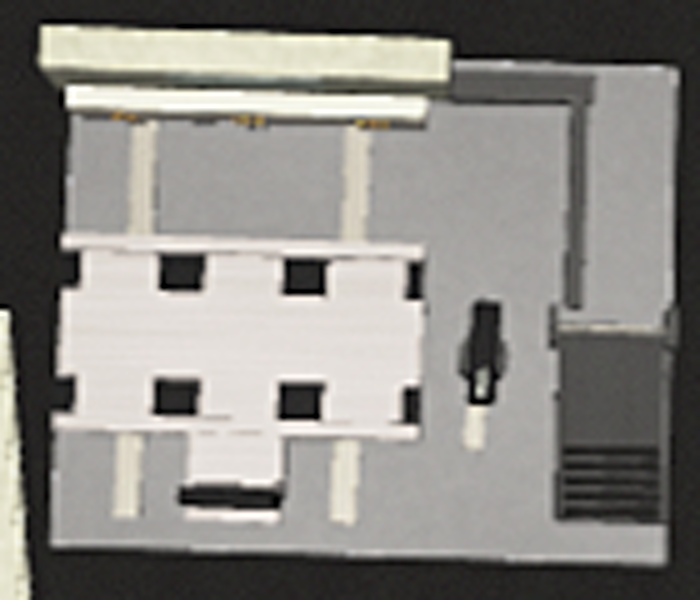

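View pics/t2.png

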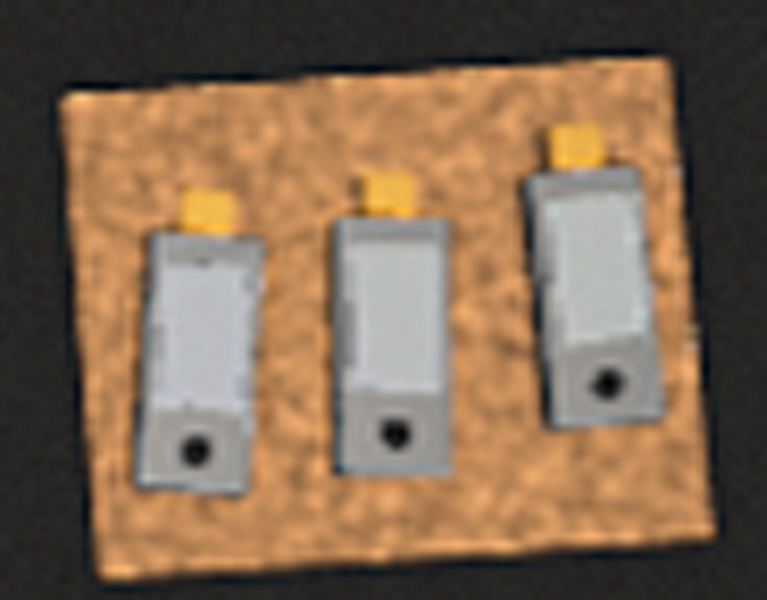

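The first crop shows the jig plate corners at crop px (50,548), (668,565) and (680,65), the knob at (485,352) and the handle at (230,495). The second shows three grey modules, all with their tabs pointing away from the robot; none is orange.

View pics/s1.png

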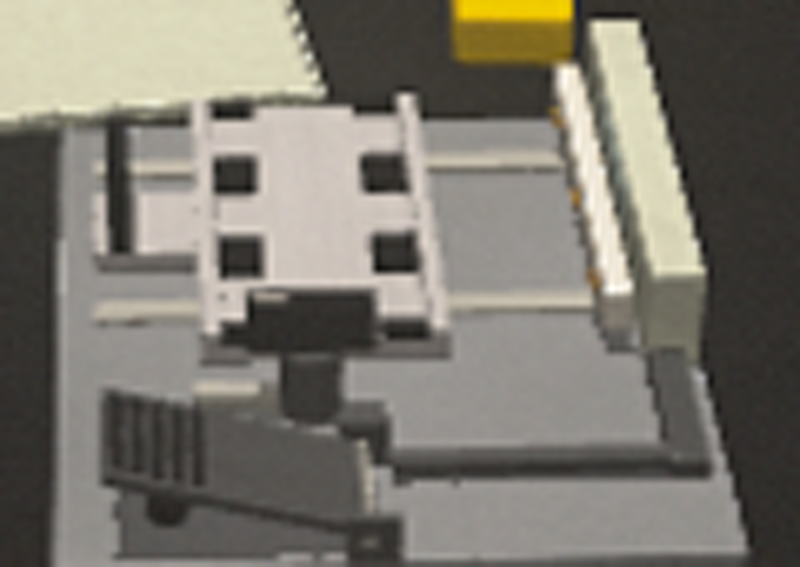

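Run:
```python
from h import *
from scipy.optimize import least_squares
t=cam('top')
J=[(-165,175,10),(-165,-225,10),(165,-225,10),(-32,-107,78)]
P=[(50,548),(668,565),(680,65),(485,352)]
P=[(185+a/5-.4,130+b/5-.4) for a,b in P]
def pt(v,X):
    c,s=np.cos(v[2]),np.sin(v[2]); return np.array([v[0]+c*X[0]-s*X[1],v[1]+s*X[0]+c*X[1],X[2]])/1000
f=lambda v:np.concatenate([px(t,pt(v,X))-p for X,p in zip(J,P)])
r=least_squares(f,[580,20,0],x_scale=[1,1,.01]); print(r.x,np.degrees(r.x[2]),np.round(r.fun,2))
v=r.x
for n,X in dict(knob=(-32,-107,68),pad=(-115,-190,56),bar=(120,50,48)).items(): print(n,np.round(pt(v,X)*1000))
# tops of nests: back-project handle plate centre
print('handle', w(t,185+230/5-.4,130+490/5-.4,.06)*1000)
# carriage body edges left/right (top of ridges z .029)
for a,b in [(62,240),(422,250),(52,425),(420,432)]: print(w(t,185+a/5-.4,130+b/5-.4,.029)*1000)
# modules: top-face corners from crop (scale 8.333)
s=600/72.
M=[[(150,235),(263,238),(246,492),(136,487)],[(335,218),(447,218),(450,472),(335,472)],[(527,175),(638,170),(665,422),(552,428)]]
T=[(208,188),(388,172),(576,123)]
for m,tb in zip(M,T):
    c=np.array([w(t,325+a/s-.4,178+b/s-.4,.032)[:2]*1000 for a,b in m])
    e=w(t,325+tb[0]/s-.4,178+tb[1]/s-.4,.025)[:2]*1000
    ax=c[:2].mean(0)-c[2:].mean(0); print(np.round(c.mean(0)),np.linalg.norm(ax),np.degrees(np.arctan2(ax[1],ax[0])),np.round(e))
c=np.array([w(t,a/1.4,b/1.4,.01)[:2]*1000 for a,b in [(141,280),(261,270),(268,353),(146,365)]]); print('tray',c.mean(0),c)
```

```text
[ 6.00888472e+02  1.94394369e+01 -4.48826215e-02] -2.571584784917734 [-0.36  0.29 -0.34  0.47 -0.7   0.6   1.32 -1.29]
knob [564. -86.  68.]
pad [ 477. -165.   56.]
bar [723.  64.  48.]
handle [478.03614951  78.31115296  60.        ]
[642.77804254 189.51461458  29.        ]
[632.89254836 -42.83798605  29.        ]
[522.98701261 195.56843375  29.        ]
[514.87925547 -39.97748542  29.        ]
[ 494. -295.] 97.66803083940533 -5.295052266455022 [ 563. -302.]
[ 500. -370.] 97.92593622861203 -1.7547178194743047 [ 568. -373.]
[ 517. -449.] 97.92168901899221 3.4777162696109274 [ 586. -447.]
tray [489.2556133  358.35587691] [[576.9137933  505.71220039]
 [596.23878672 227.63209757]
 [403.35950225 210.55861061]
 [380.51037095 489.52059909]]
```

The side crop shows the carriage fully out, the knob tongue towards the robot and the pedal up. The dark squares on the carriage are the nest ridges, so I'll use them to fit the nests exactly.

```bash
cat >> h.py <<'E'
def ridges(t, wins):
    g=t['img'].astype(float).mean(2); out=[]
    for (c,r) in wins:
        c0,r0=int(round(c))-7,int(round(r))-7
        W=np.clip(150-g[r0:r0+15,c0:c0+15],0,110); yy,xx=np.mgrid[r0:r0+15,c0:c0+15]
        out.append(w(t,(W*xx).sum()/W.sum(),(W*yy).sum()/W.sum(),.029)[:2]*1000)
    return np.array(out)
E
python3 - <<'E'
from h import *
t=cam('top')
wn=[(185+a/5-.4,130+b/5-.4) for a,b in [(182,272),(304,276),(177,398),(301,401)]]
R=ridges(t,wn); print(R.round(1)); c=R.mean(0); y=(R[0]+R[2]-R[1]-R[3]); y/=np.linalg.norm(y); print('nest1',c,'yaw',np.degrees(np.arctan2(-y[0],y[1])),'spacings',np.linalg.norm(R[0]-R[1]),np.linalg.norm(R[0]-R[2]))
print('nest2',c+80*y,'nest0',c-80*y)
print('knob',w(t,185+485/5-.4,130+350/5-.4,.078)*1000)
s=cam('side')
print('side nests',[ (w(s,*p,.022)*1000).round() for p in [(295.6,203.5),(288.1,195.1),(290.5,182.9)]],'clamp',w(s,288.3,208.5,.068)*1000,'pad',w(s,269.6,224.8,.056)*1000)
print('proj nest1 in side',px(s,[c[0]/1000,c[1]/1000,.022]), [px(s,[*((c+k*80*y)/1000),.022]) for k in(1,-1)])
E
```

```text
[[621.1 112.7]
 [616.8  33.2]
 [539.7 116.6]
 [535.6  36.9]]
nest1 [578.30953038  74.85899429] yaw -3.033400980110742 spacings 79.61822858105602 81.53958009276367
nest2 [582.54297882 154.74690273] nest0 [574.07608195  -5.02891414]
knob [561.40033508 -81.88404509  78.        ]
side nests [array([586.,   1.,  22.]), array([565.,  57.,  22.]), array([581., 138.,  22.])] clamp [551.05885474 -92.6978503   68.        ] pad [ 485.17422024 -160.26136395   56.        ]
proj nest1 in side [291.36539764 192.19285583] [array([290.34884958, 180.56905257]), array([292.45955479, 204.70408661])]
```

Emit:
play_rows --pt "40 40 0 0 0 -8 -0.4" --pt "80 80 0 0 0 -16 -0.4" --pt "120 120 -10 0 0 -24 -0.4" --pt "150 160 -40 0 0 -30.6 -0.4" --pt "180 200 -70 0 0 -30.6 -0.4" --pt "200 240 -90 0 0 -30.6 -0.4" --pt "216 280 -110 0 0 -30.6 -0.4" --pt "216 292.5 -130 0 0 -30.6 -0.4" --pt "216 292.5 -130 0 0 -30.6 -0.4" --grip_force 40

```text
t: 2.4
tcp_pos: [0.4941, -0.2863, 0.0972]
orientation: [[0.997, -0.082, -0.005], [-0.082, -0.997, 0.007], [-0.006, -0.007, -1.0]]
contact_force: [0.2, 1.7, -0.9]
opening: 0.0601
gripper_force: 0.0
```

Emit:
play_rows --pt "0 0 0 0 0 0 -0.4" --pt "0 0 -30 0 0 0 -0.4" --pt "0 0 -60 0 0 0 -0.4" --pt "0 0 -76 0 0 0 -0.4" --pt "0 0 -86 0 0 0 -0.4" --pt "0 0 -86 0 0 0 -0.4" --pt "0 0 -86 0 0 0 0.3" --pt "0 0 -86 0 0 0 0.3" --pt "0 0 -86 0 0 0 0.3" --pt "0 0 -86 0 0 0 0.3" --grip_force 40

```text
t: 3.4
tcp_pos: [0.4949, -0.2961, 0.0169]
orientation: [[0.996, -0.092, 0.002], [-0.092, -0.996, -0.002], [0.002, 0.002, -1.0]]
contact_force: [-0.4, -0.5, 5.3]
opening: 0.0429
gripper_force: 42.8
```

Emit:
play_rows --pt "0 0 40 0 0 0 0.3" --pt "0 0 80 0 0 0 0.3" --pt "20 40 90 0 0 0 0.3" --pt "40 80 90 0 0 0 0.3" --pt "60 125 90 0 0 2 0.3" --pt "80 170 90 0 0 2.4 0.3" --pt "80 215 90 0 0 2.4 0.3" --pt "88 260 90 0 0 2.4 0.3" --pt "88 305 90 0 0 2.4 0.3" --pt "88 350 90 0 0 2.4 0.3" --pt "88 395 90 0 0 2.4 0.3" --pt "88 430 70 0 0 2.4 0.3" --pt "88 450 50 0 0 2.4 0.3" --pt "88 450 40 0 0 2.4 0.3" --pt "88 450 40 0 0 2.4 0.3" --pt "88 450 40 0 0 2.4 0.3"

```text
t: 5.0
tcp_pos: [0.5822, 0.153, 0.0554]
orientation: [[0.999, -0.052, -0.0], [-0.052, -0.999, -0.001], [-0.0, 0.001, -1.0]]
contact_force: [-0.4, 0.0, -1.6]
opening: 0.0428
gripper_force: 42.0
```

Run:
```python
from h import *
t=cam('top'); save(t,'t3.png',(185,130,325,250))
x=robot.sense(); print(x['tcp_pos'],x['orientation'][:2,1],x['opening'],x['gripper_force'],x['t'])
s=cam('side'); save(s,'s3.png',(245,130,365,220))
```

```text
[0.58274731 0.15300576 0.05596701] [-0.05288367 -0.99860035] 0.04301861411381553 42.01613008975983 5.05
```

View pics/t3.png

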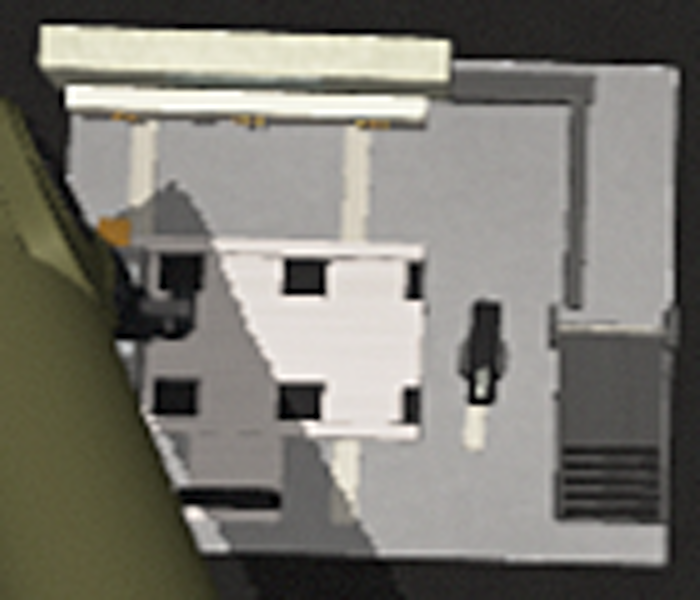

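The top crop shows the module held over nest 2, with the arm hiding most of it. The brass tab is visible at crop px (115,230). I'll check the tab's position in both views.

Run:
```python
from h import *
t=cam('top'); s=cam('side')
def tab(p,win,z):
    im=cv2.cvtColor(p['img'],cv2.COLOR_RGB2HSV); l,tp,r,b=win
    H=im[tp:b,l:r].astype(int); m=(H[...,0]>10)&(H[...,0]<28)&(H[...,1]>130)&(H[...,2]>60)
    ys,xs=np.nonzero(m); print(len(xs),xs.min()+l,xs.max()+l,ys.min()+tp,ys.max()+tp)
    print('cent',w(p,xs.mean()+l,ys.mean()+tp,z)*1000)
tab(t,(200,168,215,182),.064); tab(s,(280,130,330,190),.062)
print('expected tab centre',650.4-9,151.1+.5)
```

```text
29 204 210 174 178
cent [641.62048971 149.95873273  64.        ]
327 305 329 147 172
cent [703.12288586 228.16714426  62.        ]
expected tab centre 641.4 151.6
```

View pics/s3.png

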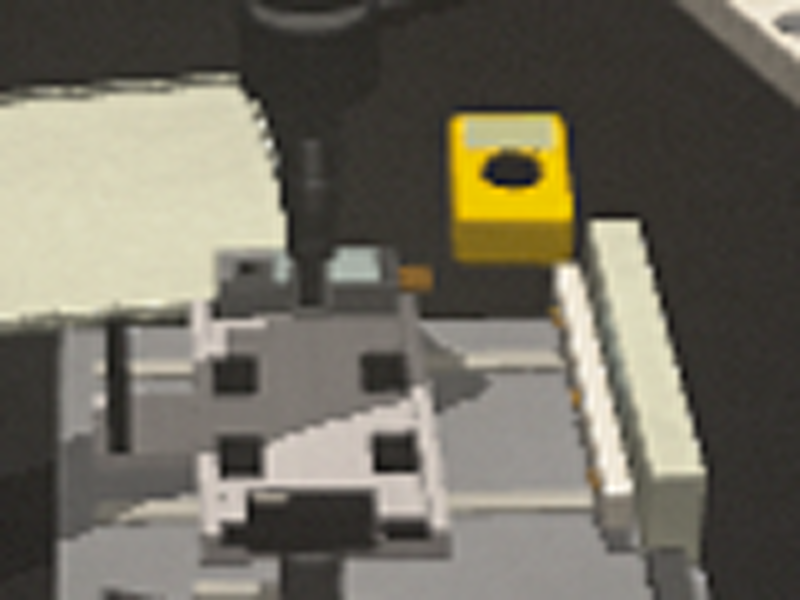

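The side crop shows the module level in the grip above nest 2, tab (415,278) towards the bar. The tab position agrees within 2 mm, so I lower it.

Emit:
play_rows --pt "0 1 -10 0 0 0 0.3" --pt "0 1 -18 0 0 0 0.3" --pt "0 1 -24 0 0 0 0.3" --pt "0 1 -28 0 0 0 0.3" --pt "0 1 -29 0 0 0 0.3" --pt "0 1 -29 0 0 0 0.3"

```text
t: 5.8
tcp_pos: [0.5825, 0.1556, 0.027]
orientation: [[0.999, -0.05, 0.001], [-0.05, -0.999, -0.001], [0.001, 0.001, -1.0]]
contact_force: [-0.9, 0.3, 3.6]
opening: 0.0429
gripper_force: 42.5
```

Emit:
play_rows --pt "0 0 0 0 0 0 -0.4" --pt "0 0 0 0 0 0 -0.4" --pt "0 0 0 0 0 0 -0.4" --pt "0 0 30 0 0 0 -0.4" --pt "0 0 70 0 0 0 -0.4" --pt "0 -40 100 0 0 0 -0.4" --pt "0 -85 100 0 0 0 -0.4" --pt "0 -130 100 0 0 0 -0.4" --pt "-20 -175 100 0 0 0 -0.4" --pt "-40 -220 100 0 0 0 -0.4" --pt "-60 -265 100 0 0 0 -0.4" --pt "-60 -265 100 0 0 0 -0.4"

```text
t: 7.0
tcp_pos: [0.5186, -0.1177, 0.126]
orientation: [[0.998, -0.062, -0.002], [-0.062, -0.998, -0.004], [-0.002, 0.004, -1.0]]
contact_force: [0.4, -0.5, -0.2]
opening: 0.0598
gripper_force: 0.0
```

```bash
cat >> h.py <<'E'
def mods(t, z=.032, n=5):
    """module poses from brass tab + grey mask: tab/body centroids"""
    for d in nets.regions_of('module0',t)[:n]:
        m=d['pixels']; ys,xs=np.nonzero(m); col=t['img'][m].astype(int)
        b=(col[:,0]-col[:,2])>60
        P=np.array([w(t,x,y,z)[:2]*1000 for x,y in zip(xs,ys)])
        if (~b).sum()<60 or b.sum()<5: print('skip',d['conf'],P.mean(0).round(),len(xs)); continue
        g=P[~b].astype(np.float32); r=cv2.minAreaRect(g); a=P[b].mean(0)-g.mean(0)
        ang=r[2]; ang=(ang+45)%90-45
        print(round(d['conf'],2),'rect',np.round(r[0],1),np.round(r[1],0),'mean',g.mean(0).round(1),'yawrect',round(ang,1),'yawtab',round(float(np.degrees(np.arctan2(a[1],a[0]))),1))
E
python3 - <<'E'
from h import *
t=cam('top'); save(t,'t4.png',(180,125,420,305)); mods(t)
E
```

```text
0.92 rect [ 521.4 -446.7] [105.  47.] mean [ 517.8 -446.5] yawrect 3.7 yawtab 32.8
0.66 rect [585.  158.2] [ 47. 104.] mean [583.3 158.5] yawrect -2.9 yawtab -3.7
0.62 rect [ 337.7 -540.6] [110.  45.] mean [ 332.  -544.2] yawrect -7.2 yawtab -97.4
0.57 rect [ 500.1 -368.2] [45. 96.] mean [ 499.  -368.5] yawrect -0.9 yawtab 22.0
```

View pics/t4.png

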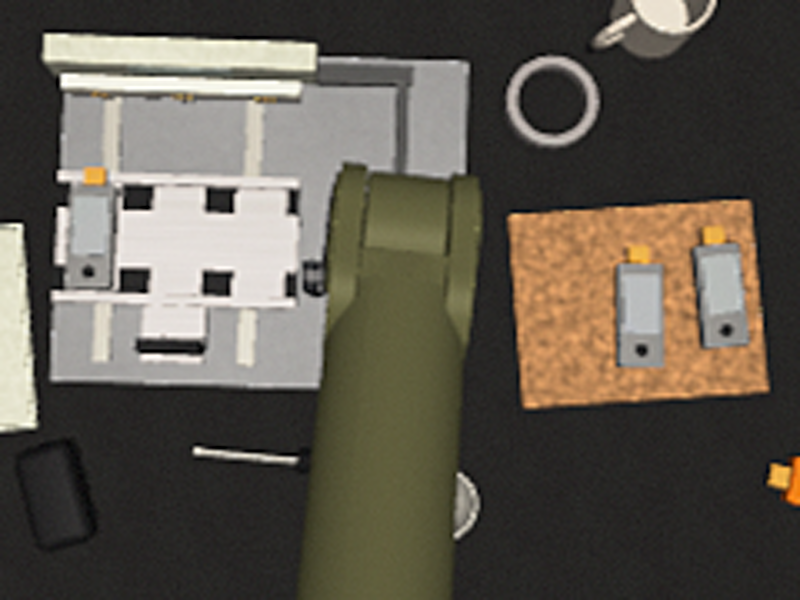

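Module 1 is seated in nest 2, tab (93,177) towards the bar. The other two are still on the mat at (638,310) and (720,295).

Emit:
play_rows --pt "-5 -45 0 0 0 1.1 -0.4" --pt "-10 -90 -10 0 0 1.1 -0.4" --pt "-15 -135 -25 0 0 1.1 -0.4" --pt "-20 -180 -40 0 0 1.1 -0.4" --pt "-22 -225 -50 0 0 1.1 -0.4" --pt "-22 -260.5 -55 0 0 1.1 -0.4" --pt "-22 -260.5 -65 0 0 1.1 -0.4" --pt "-22 -260.5 -85 0 0 1.1 -0.4" --pt "-22 -260.5 -103 0 0 1.1 -0.4" --pt "-22 -260.5 -111 0 0 1.1 -0.4" --pt "-22 -260.5 -111 0 0 1.1 -0.4" --pt "-22 -260.5 -111 0 0 1.1 0.3" --pt "-22 -260.5 -111 0 0 1.1 0.3" --pt "-22 -260.5 -111 0 0 1.1 0.3" --pt "-22 -260.5 -111 0 0 1.1 0.3"

```text
t: 8.6
tcp_pos: [0.5007, -0.3698, 0.0165]
orientation: [[1.0, -0.031, 0.002], [-0.031, -1.0, -0.001], [0.002, 0.001, -1.0]]
contact_force: [0.3, 0.4, 3.5]
opening: 0.0434
gripper_force: 42.7
```

Emit:
play_rows --pt "0 0 40 0 0 0 0.3" --pt "0 0 80 0 0 0 0.3" --pt "20 45 90 0 0 0 0.3" --pt "40 90 90 0 0 -1.1 0.3" --pt "60 135 90 0 0 -1.1 0.3" --pt "78 180 90 0 0 -1.1 0.3" --pt "78 225 90 0 0 -1.1 0.3" --pt "78 270 90 0 0 -1.1 0.3" --pt "78 315 90 0 0 -1.1 0.3" --pt "78 360 90 0 0 -1.1 0.3" --pt "78 405 80 0 0 -1.1 0.3" --pt "78 445 60 0 0 -1.1 0.3" --pt "78 445 40 0 0 -1.1 0.3" --pt "78 445 40 0 0 -1.1 0.3" --pt "78 445 40 0 0 -1.1 0.3"

```text
t: 10.1
tcp_pos: [0.5778, 0.0741, 0.0553]
orientation: [[0.999, -0.052, -0.001], [-0.052, -0.999, -0.001], [-0.001, 0.001, -1.0]]
contact_force: [-0.0, -0.9, -0.6]
opening: 0.0431
gripper_force: 42.2
```

```bash
cat >> h.py <<'E'
def tab(p,X,z):
    """brass centroid in 14px window about the expected world tab centre X (mm)"""
    c,r=np.round(px(p,[X[0]/1000,X[1]/1000,z])).astype(int)
    H=cv2.cvtColor(p['img'],cv2.COLOR_RGB2HSV)[r-8:r+9,c-9:c+10].astype(int)
    m=(H[...,0]>10)&(H[...,0]<28)&(H[...,1]>130)&(H[...,2]>60); ys,xs=np.nonzero(m)
    print('tab n',len(xs),'cols',np.ptp(xs)+1,'at',(w(p,xs.mean()+c-9,ys.mean()+r-8,z)*1000).round(1),'expected',X)
E
python3 - <<'E'
from h import *
t=cam('top'); s=cam('side'); x=robot.sense(); print(x['tcp_pos'],x['opening'],x['gripper_force'])
n1=np.array([578.3,74.9]); tab(t,n1+[58.9,-3],.064); tab(s,n1+[58.9,-3],.062)
E
```

```text
[0.57892451 0.07367409 0.05647117] 0.04279817315667386 42.22725212574005Traceback (most recent call last):
  File "<stdin>", line 3, in <module>
  File "h.py", line 39, in tab
    print('tab n',len(xs),'cols',np.ptp(xs)+1,'at',(w(p,xs.mean()+c-9,ys.mean()+r-8,z)*1000).round(1),'expected',X)
                                 ~~~~~~^^^^
    return _methods._ptp(a, axis=axis, out=out, **kwargs)
           ~~~~~~~~~~~~~^^^^^^^^^^^^^^^^^^^^^^^^^^^^^^^^^
    umr_maximum(a, axis, None, out, keepdims),
    ~~~~~~~~~~~^^^^^^^^^^^^^^^^^^^^^^^^^^^^^^
ValueError: zero-size array to reduction operation maximum which has no identity
```

The arm hides the tab from above. The grasp offset is the same as last time, so I lower it and check.

Emit:
play_rows --pt "0 0 -10 0 0 0 0.3" --pt "0 0 -18 0 0 0 0.3" --pt "0 0 -24 0 0 0 0.3" --pt "0 0 -28 0 0 0 0.3" --pt "0 0 -29 0 0 0 0.3" --pt "0 0 -29 0 0 0 0.3"

```text
t: 10.8
tcp_pos: [0.5781, 0.0752, 0.0264]
orientation: [[0.999, -0.051, 0.0], [-0.051, -0.999, -0.0], [0.0, 0.0, -1.0]]
contact_force: [-0.2, -0.6, -0.0]
opening: 0.0431
gripper_force: 42.4
```

Emit:
play_rows --pt "0 0 0 0 0 0 -0.4" --pt "0 0 0 0 0 0 -0.4" --pt "0 0 0 0 0 0 -0.4" --pt "0 0 30 0 0 0 -0.4" --pt "0 0 70 0 0 0 -0.4" --pt "0 -40 100 0 0 0 -0.4" --pt "-10 -85 100 0 0 0 -0.4" --pt "-20 -130 100 0 0 0 -0.4" --pt "-40 -175 100 0 0 0 -0.4" --pt "-60 -200 100 0 0 0 -0.4" --pt "-60 -200 100 0 0 0 -0.4"

```text
t: 11.9
tcp_pos: [0.515, -0.1303, 0.1261]
orientation: [[0.998, -0.059, -0.002], [-0.059, -0.998, -0.002], [-0.002, 0.003, -1.0]]
contact_force: [-0.7, 0.2, -0.3]
opening: 0.0598
gripper_force: 0.0
```

Run:
```python
from h import *
t=cam('top'); mods(t); mods(t,.042)
```

```text
0.94 rect [589.1  73.4] [ 51. 120.] mean [581.2  76.2] yawrect -0.4 yawtab -3.2
0.76 rect [586.7 158.1] [ 46. 100.] mean [585.9 158.5] yawrect -3.0 yawtab -4.7
0.68 rect [ 337.  -546.7] [100.  41.] mean [ 333.5 -548.3] yawrect -14.9 yawtab -128.7
0.62 rect [ 521.1 -446.8] [106.  47.] mean [ 518.3 -446.8] yawrect 3.7 yawtab 15.7
0.94 rect [587.7  72.3] [ 51. 119.] mean [579.9  75.1] yawrect -0.4 yawtab -3.2
0.76 rect [585.3 156.4] [ 46. 100.] mean [584.6 156.7] yawrect -3.0 yawtab -4.7
0.68 rect [ 337.6 -542.9] [99. 40.] mean [ 334.1 -544.5] yawrect -14.9 yawtab -128.7
0.62 rect [ 520.3 -443.8] [105.  46.] mean [ 517.5 -443.8] yawrect 3.7 yawtab 15.7
```

Emit:
play_rows --pt "0 -45 0 0 0 6.4 -0.4" --pt "0 -90 0 0 0 6.4 -0.4" --pt "0 -135 -10 0 0 6.4 -0.4" --pt "0 -180 -25 0 0 6.4 -0.4" --pt "0 -225 -40 0 0 6.4 -0.4" --pt "0 -270 -50 0 0 6.4 -0.4" --pt "0 -310 -55 0 0 6.4 -0.4" --pt "0 -323.5 -60 0 0 6.4 -0.4" --pt "0 -323.5 -70 0 0 6.4 -0.4" --pt "0 -323.5 -90 0 0 6.4 -0.4" --pt "0 -323.5 -105 0 0 6.4 -0.4" --pt "0 -323.5 -111 0 0 6.4 -0.4" --pt "0 -323.5 -111 0 0 6.4 -0.4" --pt "0 -323.5 -111 0 0 6.4 0.3" --pt "0 -323.5 -111 0 0 6.4 0.3" --pt "0 -323.5 -111 0 0 6.4 0.3" --pt "0 -323.5 -111 0 0 6.4 0.3"

```text
t: 13.75
tcp_pos: [0.5186, -0.4485, 0.0166]
orientation: [[0.998, 0.061, 0.002], [0.061, -0.998, -0.001], [0.001, 0.001, -1.0]]
contact_force: [-0.3, 0.8, 4.1]
opening: 0.0429
gripper_force: 42.9
```

Emit:
play_rows --pt "0 0 40 0 0 0 0.3" --pt "0 0 80 0 0 0 0.3" --pt "10 45 100 0 0 0 0.3" --pt "20 90 100 0 0 -3 0.3" --pt "30 135 100 0 0 -6.4 0.3" --pt "40 180 100 0 0 -6.4 0.3" --pt "50 225 100 0 0 -6.4 0.3" --pt "56 270 100 0 0 -6.4 0.3" --pt "56 315 100 0 0 -6.4 0.3" --pt "56 360 100 0 0 -6.4 0.3" --pt "56 405 85 0 0 -6.4 0.3" --pt "56 443 60 0 0 -6.4 0.3" --pt "56 443 40 0 0 -6.4 0.3" --pt "56 443 40 0 0 -6.4 0.3" --pt "56 443 40 0 0 -6.4 0.3"

```text
t: 15.25
tcp_pos: [0.5737, -0.0063, 0.0554]
orientation: [[0.999, -0.052, -0.001], [-0.052, -0.999, -0.001], [-0.001, 0.001, -1.0]]
contact_force: [0.6, -0.5, -0.2]
opening: 0.043
gripper_force: 47.7
```

Emit:
play_rows --pt "0 0 -10 0 0 0 0.3" --pt "0 0 -18 0 0 0 0.3" --pt "0 0 -24 0 0 0 0.3" --pt "0 0 -28 0 0 0 0.3" --pt "0 0 -29 0 0 0 0.3" --pt "0 0 -29 0 0 0 0.3"

```text
t: 15.85
tcp_pos: [0.5741, -0.0053, 0.0265]
orientation: [[0.999, -0.051, 0.0], [-0.051, -0.999, -0.0], [0.0, 0.0, -1.0]]
contact_force: [0.3, 0.2, 0.1]
opening: 0.0429
gripper_force: 47.8
```

Release, rise and check all the nests.

Emit:
play_rows --pt "0 0 0 0 0 0 -0.4" --pt "0 0 0 0 0 0 -0.4" --pt "0 0 0 0 0 0 -0.4" --pt "0 0 30 0 0 0 -0.4" --pt "0 0 70 0 0 0 -0.4" --pt "0 -40 100 0 0 0 -0.4" --pt "-10 -85 100 0 0 0 -0.4" --pt "-20 -130 100 0 0 0 -0.4" --pt "-30 -150 100 0 0 0 -0.4" --pt "-30 -150 100 0 0 0 -0.4"

```text
t: 16.85
tcp_pos: [0.542, -0.1603, 0.1263]
orientation: [[0.998, -0.058, -0.001], [-0.058, -0.998, -0.002], [-0.001, 0.002, -1.0]]
contact_force: [0.2, 0.5, 0.1]
opening: 0.0598
gripper_force: 0.0
```

Run:
```python
from h import *
t=cam('top'); mods(t,.042); save(t,'t5.png',(185,130,325,250)); s=cam('side'); save(s,'s5.png',(235,150,355,240))
```

```text
0.62 rect [584.6  77. ] [ 48. 119.] mean [576.1  76.7] yawrect -0.4 yawtab -3.3
0.61 rect [574.8  -3.1] [ 44. 103.] mean [572.9  -3.2] yawrect -3.2 yawtab -3.3
0.6 rect [ 334.7 -536.6] [109.  36.] mean [ 331.9 -542.4] yawrect -8.7 yawtab -82.6
0.59 rect [582.6 156.3] [ 46. 100.] mean [582.7 156.2] yawrect -2.9 yawtab -4.2
skip 0.32 [367. -45.] 139
```

View pics/t5.png

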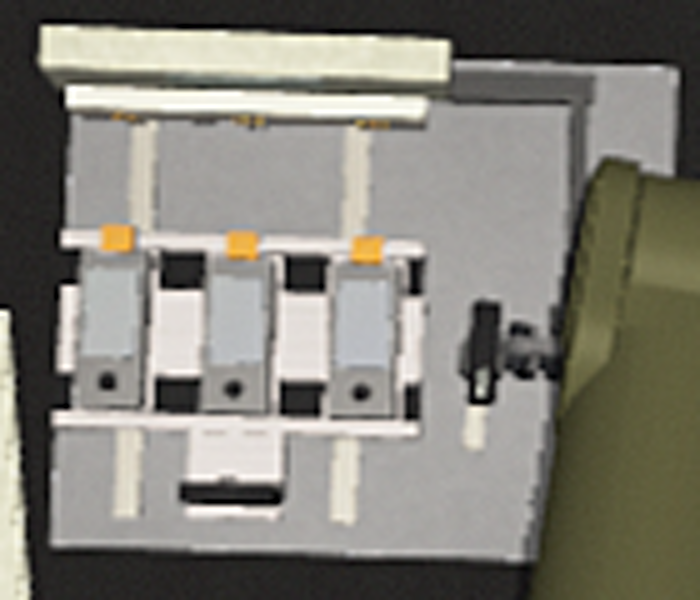

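All three modules sit in their nests with tabs (118,238), (242,244) and (368,248) towards the bar. Next is the carriage handle.

Run:
```python
from h import *
t=cam('top'); s=cam('side')
T=[(d['xy'][0]*560,d['xy'][1]*420) for d in nets.place_of('carriage_grip',t)[:1]]
S=[(d['xy'][0]*560,d['xy'][1]*420) for d in nets.place_of('carriage_grip',s)[:1]]
print(T,S)
from scipy.optimize import least_squares
r=least_squares(lambda X:np.concatenate([px(t,X)-T[0],px(s,X)-S[0]]),[.47,.08,.05]); print(r.x*1000,r.fun)
for z in (.04,.06,.08): print(z,'top-edge',w(t,185+230/5-.4,130+482/5-.4,z)*1000,'bottom edge',w(t,185+230/5-.4,130+503/5-.4,z)*1000)
print(robot.sense()['q'])
```

```text
[(226.01600000000002, 224.70000000000002)] [(263.088, 182.784)]
[483.43725114  92.95969786  56.69471158] [ 0.0086468   1.29675149  1.481392   -0.13282551]
0.04 top-edge [484.09598042  80.60871625  40.        ] bottom edge [470.78900595  80.6716667   40.        ]
0.06 top-edge [483.0280554   78.28753807  60.        ] bottom edge [469.93196672  78.3494909   60.        ]
0.08 top-edge [481.96013037  75.9663599   80.        ] bottom edge [469.0749275  76.0273151  80.       ]
[ 24.88358435  13.14129218 -13.38189195 102.41196553   3.31101338
  64.82640911 -82.30083293]
```

View pics/s5.png

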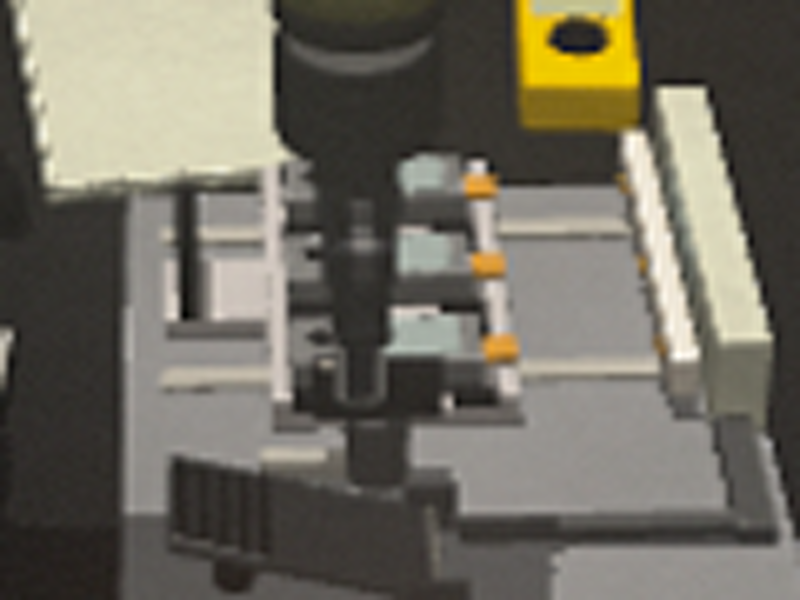

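The side crop shows the modules lying flat between the ridges and the handle plate at about (185,250). Joint 7 rules out turning the knob clockwise from this grasp, so I give the tool a half turn on the way to the handle.

Emit:
play_rows --pt "0 0 20 0 0 8.5 1" --pt "0 0 20 0 0 17 1" --pt "0 0 20 0 0 25.5 1" --pt "-10 20 20 0 0 34 1" --pt "-20 40 20 0 0 42.5 1" --pt "-30 60 20 0 0 51 1" --pt "-40 80 20 0 0 59.5 1" --pt "-50 100 20 0 0 68 1" --pt "-60 120 20 0 0 76.5 1" --pt "-70 140 20 0 0 85 1" --pt "-80 160 20 0 0 93.5 1" --pt "-90 180 20 0 0 102 1" --pt "-98 200 20 0 0 110.5 1" --pt "-98 220 20 0 0 119 1" --pt "-98 235 20 0 0 127.5 1" --pt "-98 235 20 0 0 136 1" --pt "-98 235 20 0 0 144.5 1" --pt "-98 235 20 0 0 153 1" --pt "-98 235 20 0 0 161.5 1" --pt "-98 235 20 0 0 170 1"

```text
t: 19.2
tcp_pos: [0.4458, 0.0808, 0.1464]
orientation: [[-0.977, 0.215, 0.0], [0.215, 0.977, 0.0], [-0.0, 0.0, -1.0]]
contact_force: [-0.5, -0.1, -0.1]
opening: -0.0001
gripper_force: 0.0
```

Run:
```python
from h import *
s=cam('side'); t=cam('top')
for z in (.02,.03,.04,.05,.06,.07): print(z,px(s,[.476,.048,z]),px(s,[.476,.108,z]))
print(160+255/6.667,160+115/6.667); x=robot.sense(); print(x['tcp_pos'],x['orientation'].round(3),x['q'].round(),x['opening'])
```

```text
0.02 [263.43215063 198.19451397] [262.54246179 189.13966506]
0.03 [263.36161775 195.84042466] [262.4710999 186.8217396]
0.04 [263.29063492 193.47131812] [262.39929521 184.48943191]
0.05 [263.21919783 191.08705018] [262.32704361 182.14260771]
0.06 [263.14730211 188.68747484] [262.25434091 179.78113106]
0.07 [263.07494331 186.27244422] [262.18118286 177.40486429]
198.24808759562023 177.24913754312286
[0.44578557 0.08070062 0.14640519] [[-0.975  0.221  0.   ]
 [ 0.221  0.975  0.   ]
 [-0.     0.    -1.   ]] [ 18.  -1. -31. 115.  -1.  66.  64.] -0.00012461209627780183
```

Emit:
play_rows --pt "0 0 -20 0 0 8 1" --pt "0 0 -50 0 0 10 1" --pt "0 0 -80 0 0 10 1" --pt "0 0 -100 0 0 10 1" --pt "0 0 -106 0 0 10 1" --pt "0 0 -106 0 0 10 1" --pt "5 0 -106 0 0 10 1" --pt "10 0 -106 0 0 10 1" --pt "16 0 -106 0 0 10 1" --pt "22 0 -106 0 0 10 1" --pt "30 0 -106 0 0 10 1" --pt "38 0 -106 0 0 10 1" --pt "46 -1 -106 0 0 10 1" --pt "54 -2 -106 0 0 10 1" --pt "62 -2 -106 0 0 10 1" --pt "70 -3 -106 0 0 10 1" --pt "76 -3 -106 0 0 10 1" --pt "78 -3 -106 0 0 10 1" --pt "78 -3 -106 0 0 10 1"

```text
t: 21.2
tcp_pos: [0.5185, 0.077, 0.0393]
orientation: [[-0.999, 0.05, -0.012], [0.05, 0.999, -0.002], [0.012, -0.002, -1.0]]
contact_force: [-16.1, -0.3, 10.6]
opening: 0.0
gripper_force: 8.1
```

Run:
```python
from h import *
t=cam('top'); save(t,'t6.png',(185,130,325,250)); mods(t,.042)
```

```text
0.97 rect [639.2  72.6] [102.  44.] mean [642.8  71.2] yawrect 2.6 yawtab -1.3
0.85 rect [634.5  -6.1] [ 44. 101.] mean [633.5  -6. ] yawrect -3.0 yawtab -3.8
0.79 rect [ 330.6 -535.1] [110.  38.] mean [ 332.2 -540.8] yawrect -18.4 yawtab -70.2
0.66 rect [662.8 152.5] [47. 95.] mean [657.3 154.2] yawrect -3.2 yawtab -4.9
0.25 rect [717.  343.4] [95. 60.] mean [723.4 342.8] yawrect -18.1 yawtab -100.7
```

View pics/t6.png

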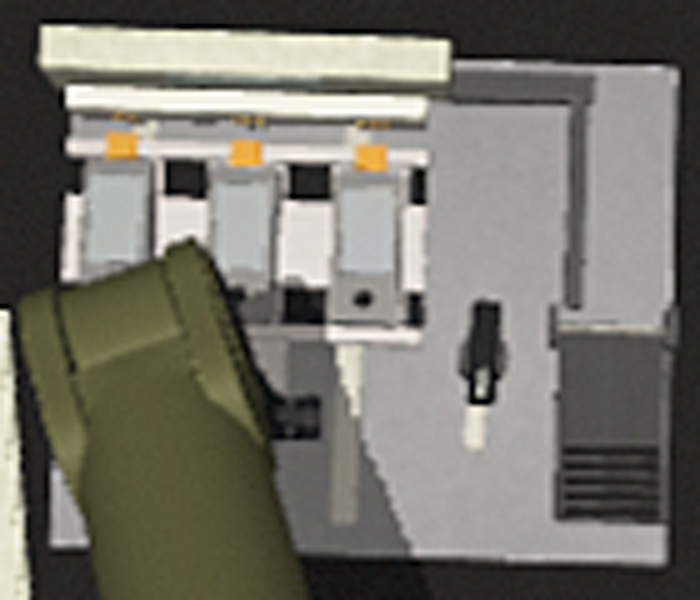

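The carriage has travelled about 60 mm (tabs at row 150) and the pads are still on the handle. About 10 mm remains.

Emit:
play_rows --pt "2 0 0 0 0 0 1" --pt "4 0 0 0 0 0 1" --pt "6 0 0 0 0 0 1" --pt "6 0 0 0 0 0 1"

```text
t: 21.7
tcp_pos: [0.5183, 0.077, 0.0388]
orientation: [[-0.998, 0.049, -0.025], [0.049, 0.999, -0.004], [0.025, -0.005, -1.0]]
contact_force: [-32.2, -0.5, 25.7]
opening: -0.0002
gripper_force: 16.6
```

Emit:
play_rows --pt "-8 0 0 0 0 0 1" --pt "-30 0 10 0 0 0 1" --pt "-35 0 50 0 0 0 0.3" --pt "-35 -10 90 0 0 0 0" --pt "-20 -50 90 0 0 0 0" --pt "0 -90 90 0 0 0 0" --pt "15 -130 90 0 0 0 0" --pt "31.5 -159 90 0 0 0 0" --pt "31.5 -159 90 0 0 0 0" --pt "31.5 -159 80 0 0 0 0" --pt "31.5 -159 60 0 0 0 0" --pt "31.5 -159 35 0 0 0 0" --pt "31.5 -159 18 0 0 0 0" --pt "31.5 -159 12 0 0 0 0" --pt "31.5 -159 12 0 0 0 0"

```text
t: 23.2
tcp_pos: [0.5605, -0.0807, 0.0513]
orientation: [[-0.999, 0.048, -0.002], [0.048, 0.999, 0.001], [0.002, 0.001, -1.0]]
contact_force: [0.4, -0.3, 0.2]
opening: 0.0427
gripper_force: 0.0
```

Run:
```python
from h import *
x=robot.sense(); print(x['tcp_pos'],x['contact_force'].round(1),x['opening'])
t=cam('top'); mods(t,.042)
wn=[px(t,[*(np.array(p)/1000),.029]) for p in [(682,109),(677,30),(600,113)]]
print(ridges(t,wn).round(1),'were (621,112.7),(616.8,33.2),(539.7,116.6)')
```

```text
[ 0.56053778 -0.08070425  0.05131824] [ 0.4 -0.3  0.2] 0.04273281120919036
0.94 rect [639.7  73.6] [ 45. 107.] mean [637.4  73.8] yawrect -2.8 yawtab -4.0
0.91 rect [ 330.4 -535.5] [109.  38.] mean [ 331.8 -542. ] yawrect -18.4 yawtab -95.1
0.9 rect [639.5  -1.4] [ 35. 110.] mean [ 6.358e+02 -5.000e-01] yawrect -3.7 yawtab -10.2
0.57 rect [651.9 156.1] [ 52. 117.] mean [642.2 154.5] yawrect -2.9 yawtab -4.4
skip 0.45 [616.  86.] 1555
[[681.3 111. ]
 [677.8  31.1]
 [601.6 114.4]] were (621,112.7),(616.8,33.2),(539.7,116.6)
```

Emit:
play_rows --pt "0 0 0 0 0 0 1" --pt "0 0 0 0 0 0 1" --pt "0 0 0 0 0 0 1" --pt "0 0 0 0 0 0 1" --pt "0 0 0 0 0 -8 1" --pt "0 0 0 0 0 -16 1" --pt "0 0 0 0 0 -24 1" --pt "0 0 0 0 0 -32 1" --pt "0 0 0 0 0 -40 1"

```text
t: 24.2
tcp_pos: [0.562, -0.0825, 0.0535]
orientation: [[-0.729, 0.685, 0.001], [0.685, 0.729, -0.001], [-0.002, 0.0, -1.0]]
contact_force: [-1.2, 0.4, 6.5]
opening: 0.0174
gripper_force: 40.8
```

Emit:
play_rows --pt "0 0 0 0 0 -8 1" --pt "0 0 0 0 0 -16 1" --pt "0 0 0 0 0 -24 1" --pt "0 0 0 0 0 -32 1" --pt "0 0 0 0 0 -39 1" --pt "0 0 0 0 0 -43 1" --pt "0 0 0 0 0 -45 1" --pt "0 0 0 0 0 -46 1" --pt "0 0 0 0 0 -46 1"

```text
t: 25.1
tcp_pos: [0.5613, -0.0829, 0.0535]
orientation: [[-0.02, 1.0, -0.0], [1.0, 0.02, -0.002], [-0.002, -0.0, -1.0]]
contact_force: [-3.3, -1.7, 7.5]
opening: 0.0174
gripper_force: 41.0
```

Emit:
play_rows --pt "0 0 0 0 0 0 0" --pt "0 0 0 0 0 0 0" --pt "0 0 0 0 0 0 0" --pt "0 0 40 0 0 0 0" --pt "0 0 80 0 0 0 1" --pt "-30 -30 80 0 0 0 1" --pt "-60 -60 80 0 0 0 1" --pt "-85 -79 70 0 0 0 1" --pt "-85 -79 50 0 0 0 1" --pt "-85 -79 30 0 0 0 1" --pt "-85 -79 30 0 0 0 1"

```text
t: 26.2
tcp_pos: [0.474, -0.1607, 0.0798]
orientation: [[-0.019, 1.0, -0.005], [1.0, 0.019, 0.002], [0.002, -0.005, -1.0]]
contact_force: [0.4, -0.2, -0.6]
opening: -0.0002
gripper_force: 0.0
```

Run:
```python
from h import *
t=cam('top'); mods(t,.042); im=t; save(t,'t7.png',(185,130,325,250)); x=robot.sense(); print(x['tcp_pos'],x['contact_force'].round(1),x['opening'])
```

```text
0.98 rect [643.1  -4.8] [ 45. 117.] mean [636.1  -5.4] yawrect -0.7 yawtab -5.3
0.97 rect [ 338.1 -537. ] [110.  42.] mean [ 332.5 -540.6] yawrect -9.9 yawtab -98.4
0.69 rect [651.7 153.3] [ 47. 117.] mean [643.  153.7] yawrect -3.0 yawtab -3.7
0.58 rect [636.9  73.9] [ 47. 104.] mean [635.8  73.9] yawrect -4.7 yawtab -3.9
[ 0.47636211 -0.16094421  0.08237207] [-0.2  0.3  0.3] -6.391582199323557e-06
```

View pics/t7.png

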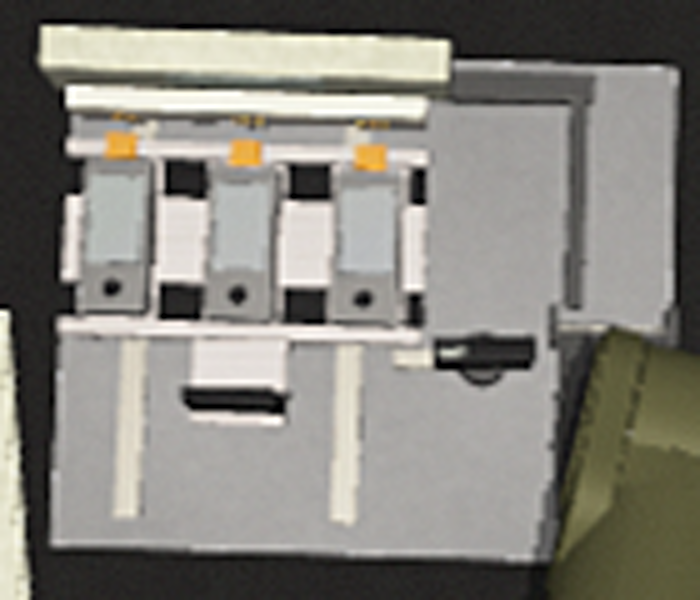

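Locked: the tongue (410,358) lies in front of the carriage's near edge, so the carriage is home. Now the pedal.

Emit:
play_rows --pt "0 0 -15 0 0 0 1" --pt "0 0 -25 0 0 0 1" --pt "0 0 -33 0 0 0 1" --pt "0 0 -41 0 0 0 1" --pt "0 0 -48 0 0 0 1" --pt "0 0 -54 0 0 0 1" --pt "0 0 -58 0 0 0 1" --pt "0 0 -60 0 0 0 1" --pt "0 0 -60 0 0 0 1" --pt "0 0 -60 0 0 0 1"

```text
t: 27.3
tcp_pos: [0.4754, -0.1613, 0.0255]
orientation: [[-0.019, 1.0, -0.003], [1.0, 0.019, -0.0], [-0.0, -0.003, -1.0]]
contact_force: [-13.8, 3.4, 28.3]
opening: -0.0002
gripper_force: 14.1
```

Emit:
play_rows --pt "0 0 0 0 0 0 1" --pt "0 0 0 0 0 0 1" --pt "0 0 0 0 0 0 1" --pt "0 0 0 0 0 0 1" --pt "0 0 0 0 0 0 1" --pt "0 0 0 0 0 0 1" --pt "0 0 0 0 0 0 1" --pt "0 0 0 0 0 0 1" --pt "0 0 0 0 0 0 1" --pt "0 0 0 0 0 0 1" --pt "0 0 0 0 0 0 1" --pt "0 0 0 0 0 0 1" --pt "0 0 0 0 0 0 1" --pt "0 0 0 0 0 0 1"

```text
t: 28.7
tcp_pos: [0.4754, -0.1612, 0.0255]
orientation: [[-0.019, 1.0, -0.003], [1.0, 0.019, -0.0], [-0.0, -0.003, -1.0]]
contact_force: [-12.9, 3.5, 27.9]
opening: 0.0002
gripper_force: 14.1
```

Run:
```python
from h import *
t=cam('top'); s=cam('side'); x=robot.sense(); print(x['tcp_pos'],x['contact_force'].round(1)); mods(t,.042)
save(s,'s8.png',(235,150,355,240))
```

```text
[ 0.47542063 -0.16122212  0.02545793] [-12.6   2.8  28. ]
0.73 rect [637.7  74.8] [ 45. 104.] mean [636.4  73.6] yawrect -0.8 yawtab -3.8
0.7 rect [637.7  -6.5] [ 46. 113.] mean [633.3  -6. ] yawrect -3.7 yawtab -4.5
0.69 rect [644.9 155. ] [ 49. 104.] mean [643.  154.9] yawrect -2.9 yawtab -4.6
0.57 rect [ 332.2 -536.1] [109.  32.] mean [ 331.8 -541.9] yawrect -15.6 yawtab -82.1
```

View pics/s8.png

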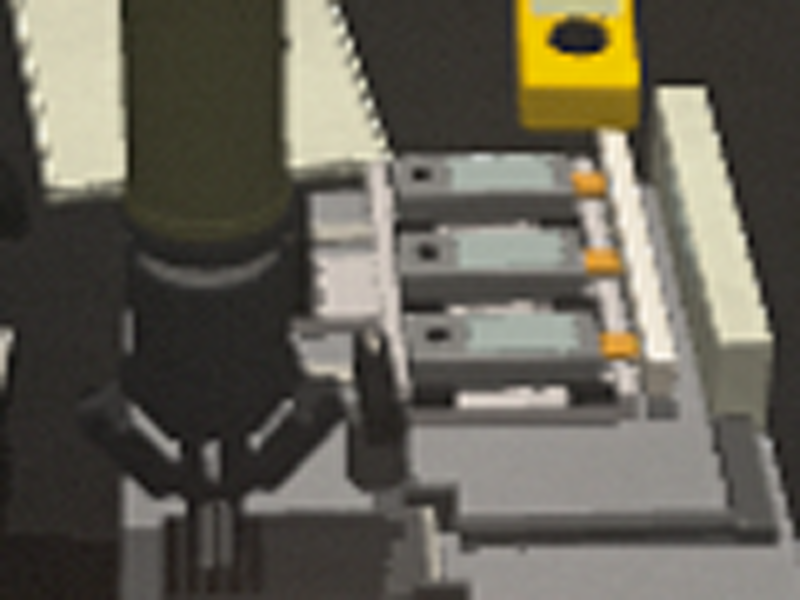

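The pedal is down, the bar is against the tabs and the modules are still seated. I release the pedal and return to the knob.

Emit:
play_rows --pt "0 0 8 0 0 0 1" --pt "0 0 16 0 0 0 1" --pt "0 0 25 0 0 0 1" --pt "0 0 35 0 0 0 1" --pt "0 0 60 0 0 0 1" --pt "0 0 90 0 0 0 0" --pt "20 20 110 0 0 0 0" --pt "50 50 110 0 0 0 0" --pt "85 79 110 0 0 0 0" --pt "85 79 110 0 0 0 0" --pt "85 79 80 0 0 0 0" --pt "85 79 50 0 0 0 0" --pt "85 79 35 0 0 0 0" --pt "85 79 31 0 0 0 0" --pt "85 79 31 0 0 0 0" --pt "85 79 31 0 0 0 1" --pt "85 79 31 0 0 0 1" --pt "85 79 31 0 0 0 1" --pt "85 79 31 0 0 0 1"

```text
t: 30.75
tcp_pos: [0.5615, -0.0824, 0.0551]
orientation: [[-0.02, 1.0, 0.0], [1.0, 0.02, -0.001], [-0.001, 0.0, -1.0]]
contact_force: [-4.2, -0.0, 5.6]
opening: 0.0172
gripper_force: 40.1
```

Emit:
play_rows --pt "0 0 0 0 0 8 1" --pt "0 0 0 0 0 16 1" --pt "0 0 0 0 0 24 1" --pt "0 0 0 0 0 32 1" --pt "0 0 0 0 0 40 1" --pt "0 0 0 0 0 48 1" --pt "0 0 0 0 0 56 1" --pt "0 0 0 0 0 64 1" --pt "0 0 0 0 0 72 1" --pt "0 0 0 0 0 79 1" --pt "0 0 0 0 0 84 1" --pt "0 0 0 0 0 86 1" --pt "0 0 0 0 0 86 1" --pt "0 0 0 0 0 86 1"

```text
t: 32.15
tcp_pos: [0.5619, -0.0818, 0.0551]
orientation: [[-0.999, 0.05, 0.001], [0.05, 0.999, 0.0], [-0.001, 0.0, -1.0]]
contact_force: [-2.8, 0.5, 5.5]
opening: 0.0171
gripper_force: 40.1
```

Emit:
play_rows --pt "0 0 0 0 0 0 0" --pt "0 0 0 0 0 0 0" --pt "0 0 0 0 0 0 0" --pt "0 0 40 0 0 0 0" --pt "0 0 80 0 0 0 1" --pt "0 40 85 0 0 0 1" --pt "0 85 85 0 0 0 1" --pt "0 130 85 0 0 0 1" --pt "0 157 85 0 0 0 1" --pt "0 157 85 0 0 0 1" --pt "0 157 85 0 0 0 1"

```text
t: 33.25
tcp_pos: [0.5614, 0.0751, 0.1383]
orientation: [[-0.999, 0.049, 0.0], [0.049, 0.999, -0.0], [-0.0, -0.0, -1.0]]
contact_force: [-0.2, -0.6, -1.3]
opening: -0.0
gripper_force: 0.0
```

Run:
```python
from h import *
t=cam('top'); save(t,'t9.png',(185,130,325,250)); print(robot.sense()['tcp_pos'])
```

```text
[0.56151464 0.07366325 0.13815252]
```

View pics/t9.png

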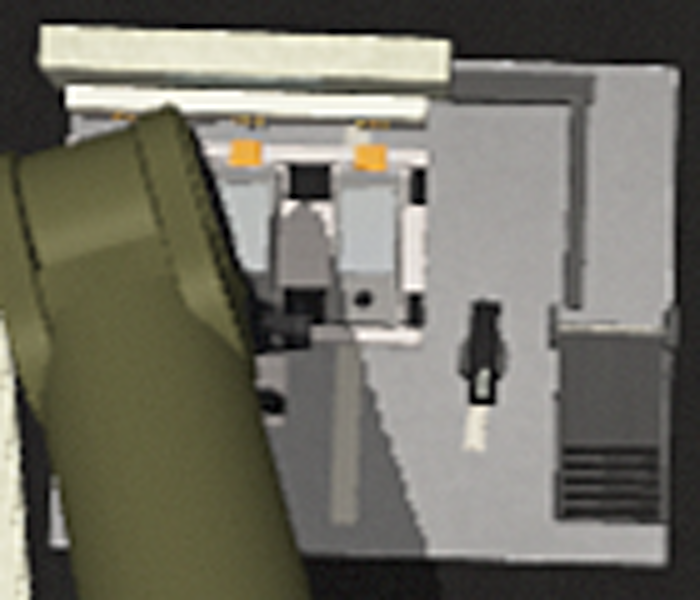

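The knob is free again (tongue at (475,430) towards the robot). Now I lower the fingers behind the handle plate and draw the carriage out.

Emit:
play_rows --pt "-1 0 -40 0 0 0 1" --pt "-1 0 -75 0 0 0 1" --pt "-1 0 -95 0 0 0 1" --pt "-1 0 -98 0 0 0 1" --pt "-1 0 -98 0 0 0 1" --pt "-6 0 -98 0 0 0 1" --pt "-12 0 -98 0 0 0 1" --pt "-20 1 -98 0 0 0 1" --pt "-28 1 -98 0 0 0 1" --pt "-36 2 -98 0 0 0 1" --pt "-44 2 -98 0 0 0 1" --pt "-52 3 -98 0 0 0 1" --pt "-60 3 -98 0 0 0 1" --pt "-66 3 -98 0 0 0 1" --pt "-71 3 -98 0 0 0 1" --pt "-75 3 -98 0 0 0 1" --pt "-78 3 -98 0 0 0 1" --pt "-78 3 -98 0 0 0 1"

```text
t: 35.1
tcp_pos: [0.4827, 0.0777, 0.0402]
orientation: [[-0.999, 0.05, -0.001], [0.05, 0.999, -0.0], [0.001, -0.0, -1.0]]
contact_force: [0.3, -0.8, 0.3]
opening: -0.0003
gripper_force: 0.1
```

Emit:
play_rows --pt "-2 0 0 0 0 0 1" --pt "-4 0 0 0 0 0 1" --pt "-6 0 0 0 0 0 1" --pt "-6 0 0 0 0 0 1"

```text
t: 35.5
tcp_pos: [0.4828, 0.0777, 0.0413]
orientation: [[-0.999, 0.051, 0.011], [0.051, 0.999, 0.002], [-0.011, 0.002, -1.0]]
contact_force: [14.4, 0.2, -10.4]
opening: 0.0002
gripper_force: 7.2
```

Run:
```python
from h import *
t=cam('top'); mods(t,.042); s=cam('side')
print([(d['conf'],np.array(d['xy'])*[560,420]) for d in nets.place_of('carriage_grip',s)[:1]])
c=tuple(px(t,[.6168,.0332,.029])); print(c,ridges(t,[c,tuple(px(t,[.5356,.0369,.029]))]).round(1))
```

```text
0.69 rect [ 329.6 -534.8] [110.  40.] mean [ 332.1 -541.1] yawrect -18.4 yawtab -94.8
0.63 rect [589.8 156. ] [46. 78.] mean [590.2 157.3] yawrect -3.4 yawtab -5.9
0.61 rect [564.1  -3.9] [45. 99.] mean [562.9  -2.9] yawrect -0.7 yawtab -3.2
0.54 rect [573.2  74. ] [ 48. 103.] mean [578.3  72.7] yawrect -0.4 yawtab 0.3
0.36 rect [717.9 321.5] [133.  77.] mean [719.8 338.2] yawrect -7.2 yawtab -96.8
[(0.79, array([262.584, 181.104]))]
(np.float64(245.50697850965685), np.float64(184.86595118233447)) [[608.3  34. ]
 [530.4  38.5]]
```

The carriage is at its near stop: 14 N and no further travel. I start unloading with nest 2.

Emit:
play_rows --pt "14 0 0 0 0 0 1" --pt "14 0 30 0 0 0 1" --pt "20 0 70 0 0 0 0" --pt "40 25 80 0 0 0 -0.4" --pt "65 50 80 0 0 0 -0.4" --pt "96 77.5 80 0 0 0 -0.4" --pt "96 77.5 80 0 0 0 -0.4" --pt "96 77.5 60 0 0 0 -0.4" --pt "96 77.5 30 0 0 0 -0.4" --pt "96 77.5 5 0 0 0 -0.4" --pt "96 77.5 -10 0 0 0 -0.4" --pt "96 77.5 -14 0 0 0 -0.4" --pt "96 77.5 -14 0 0 0 -0.4" --pt "96 77.5 -14 0 0 0 0.3" --pt "96 77.5 -14 0 0 0 0.3" --pt "96 77.5 -14 0 0 0 0.3" --pt "96 77.5 -14 0 0 0 0.3"

```text
t: 37.4
tcp_pos: [0.5745, 0.1557, 0.0279]
orientation: [[-0.999, 0.05, 0.003], [0.05, 0.999, 0.0], [-0.003, 0.001, -1.0]]
contact_force: [-1.1, -1.1, 7.0]
opening: 0.043
gripper_force: 41.8
```

Emit:
play_rows --pt "0 0 20 0 0 0 0.3" --pt "0 0 50 0 0 0 0.3" --pt "-15 45 70 0 0 4 0.3" --pt "-30 90 70 0 0 7 0.3" --pt "-45 135 70 0 0 7 0.3" --pt "-60 180 70 0 0 7 0.3" --pt "-75 225 60 0 0 7 0.3" --pt "-90 260 40 0 0 7 0.3" --pt "-98 282 20 0 0 7 0.3" --pt "-98 282 10 0 0 7 0.3" --pt "-98 282 10 0 0 7 0.3" --pt "-98 282 0 0 0 7 0.3" --pt "-98 282 -8 0 0 7 0.3" --pt "-98 282 -14 0 0 7 0.3" --pt "-98 282 -17 0 0 7 0.3" --pt "-98 282 -17 0 0 7 0.3"

```text
t: 39.0
tcp_pos: [0.4763, 0.4366, 0.01]
orientation: [[-0.998, -0.07, 0.001], [-0.07, 0.998, -0.001], [-0.001, -0.001, -1.0]]
contact_force: [-0.0, -2.4, 2.3]
opening: 0.0427
gripper_force: 41.6
```

Emit:
play_rows --pt "0 0 0 0 0 0 -0.4" --pt "0 0 0 0 0 0 -0.4" --pt "0 0 0 0 0 0 -0.4" --pt "0 0 30 0 0 0 -0.4" --pt "0 0 75 0 0 0 -0.4" --pt "15 -45 100 0 0 -4 -0.4" --pt "30 -90 100 0 0 -7 -0.4" --pt "45 -135 100 0 0 -7 -0.4" --pt "60 -180 100 0 0 -7 -0.4" --pt "75 -225 100 0 0 -7 -0.4" --pt "90 -270 100 0 0 -7 -0.4" --pt "93.5 -315 100 0 0 -7 -0.4" --pt "93.5 -362 100 0 0 -7 -0.4" --pt "93.5 -362 90 0 0 -7 -0.4"

```text
t: 40.4
tcp_pos: [0.5707, 0.0658, 0.1]
orientation: [[-0.998, 0.062, 0.002], [0.062, 0.998, -0.005], [-0.003, -0.005, -1.0]]
contact_force: [0.7, -0.5, -0.1]
opening: 0.0599
gripper_force: 0.0
```

Emit:
play_rows --pt "0 0 -15 0 0 0 -0.4" --pt "0 0 -40 0 0 0 -0.4" --pt "0 0 -60 0 0 0 -0.4" --pt "0 0 -70 0 0 0 -0.4" --pt "0 0 -73 0 0 0 -0.4" --pt "0 0 -73 0 0 0 -0.4" --pt "0 0 -73 0 0 0 0.3" --pt "0 0 -73 0 0 0 0.3" --pt "0 0 -73 0 0 0 0.3" --pt "0 0 -73 0 0 0 0.3"

```text
t: 41.4
tcp_pos: [0.5699, 0.0758, 0.0275]
orientation: [[-0.999, 0.05, 0.002], [0.05, 0.999, 0.0], [-0.002, 0.001, -1.0]]
contact_force: [-0.4, 2.4, 5.5]
opening: 0.0429
gripper_force: 42.1
```

Emit:
play_rows --pt "0 0 20 0 0 0 0.3" --pt "0 0 50 0 0 0 0.3" --pt "-15 45 70 0 0 4 0.3" --pt "-30 90 70 0 0 7 0.3" --pt "-45 135 70 0 0 7 0.3" --pt "-60 180 70 0 0 7 0.3" --pt "-75 225 60 0 0 7 0.3" --pt "-85 260 40 0 0 7 0.3" --pt "-88 282 20 0 0 7 0.3" --pt "-88 282 10 0 0 7 0.3" --pt "-88 282 10 0 0 7 0.3" --pt "-88 282 0 0 0 7 0.3" --pt "-88 282 -8 0 0 7 0.3" --pt "-88 282 -14 0 0 7 0.3" --pt "-88 282 -17 0 0 7 0.3" --pt "-88 282 -17 0 0 7 0.3"

```text
t: 43.0
tcp_pos: [0.4814, 0.3569, 0.0097]
orientation: [[-0.997, -0.071, 0.001], [-0.071, 0.997, -0.0], [-0.001, -0.0, -1.0]]
contact_force: [0.2, -0.3, -0.8]
opening: 0.0433
gripper_force: 42.0
```

Emit:
play_rows --pt "0 0 0 0 0 0 -0.4" --pt "0 0 0 0 0 0 -0.4" --pt "0 0 0 0 0 0 -0.4" --pt "0 0 30 0 0 0 -0.4" --pt "0 0 75 0 0 0 -0.4" --pt "15 -45 100 0 0 -4 -0.4" --pt "30 -90 100 0 0 -7 -0.4" --pt "45 -135 100 0 0 -7 -0.4" --pt "60 -180 100 0 0 -7 -0.4" --pt "75 -225 100 0 0 -7 -0.4" --pt "84 -270 100 0 0 -7 -0.4" --pt "84 -315 100 0 0 -7 -0.4" --pt "84 -362 100 0 0 -7 -0.4" --pt "84 -362 90 0 0 -7 -0.4"

```text
t: 44.4
tcp_pos: [0.566, -0.0142, 0.1002]
orientation: [[-0.998, 0.062, 0.002], [0.062, 0.998, -0.005], [-0.003, -0.005, -1.0]]
contact_force: [-0.2, -0.2, 0.2]
opening: 0.0601
gripper_force: 0.0
```

Emit:
play_rows --pt "0 0 -15 0 0 0 -0.4" --pt "0 0 -40 0 0 0 -0.4" --pt "0 0 -60 0 0 0 -0.4" --pt "0 0 -70 0 0 0 -0.4" --pt "0 0 -73 0 0 0 -0.4" --pt "0 0 -73 0 0 0 -0.4" --pt "0 0 -73 0 0 0 0.3" --pt "0 0 -73 0 0 0 0.3" --pt "0 0 -73 0 0 0 0.3" --pt "0 0 -73 0 0 0 0.3"

```text
t: 45.4
tcp_pos: [0.566, -0.0043, 0.0275]
orientation: [[-0.999, 0.05, 0.002], [0.05, 0.999, 0.0], [-0.002, 0.0, -1.0]]
contact_force: [-0.9, 1.4, 4.9]
opening: 0.0433
gripper_force: 41.6
```

Emit:
play_rows --pt "0 0 20 0 0 0 0.3" --pt "0 0 50 0 0 0 0.3" --pt "-15 40 70 0 0 4 0.3" --pt "-30 80 70 0 0 7 0.3" --pt "-40 120 70 0 0 7 0.3" --pt "-40 120 70 0 0 7 0.3"

```text
t: 46.0
tcp_pos: [0.5225, 0.1225, 0.0968]
orientation: [[-0.997, -0.081, -0.0], [-0.081, 0.997, 0.003], [0.0, 0.003, -1.0]]
contact_force: [0.3, -0.7, -0.3]
opening: 0.0433
gripper_force: 42.1
```

Run:
```python
from h import *
t=cam('top'); mods(t,.024); x=robot.sense(); print(x['tcp_pos'],x['opening'])
```

```text
0.73 rect [484.2 356.2] [106.  51.] mean [479.3 355.9] yawrect 0.7 yawtab 3.5
0.72 rect [482.7 435.9] [113.  57.] mean [476.1 436.6] yawrect 1.3 yawtab 3.3
0.57 rect [ 330.1 -551.2] [94. 29.] mean [ 330.  -551.2] yawrect -14.9 yawtab 29.9
0.48 rect [540.4 120.1] [123.  22.] mean [533.  119.5] yawrect 10.1 yawtab 16.5
[0.52433598 0.11609951 0.09621839] 0.042647316351144986
```

Both placed modules are where they should be. Now the third.

Emit:
play_rows --pt "-20 45 0 0 0 0 0.3" --pt "-38 90 0 0 0 0 0.3" --pt "-38 135 -20 0 0 0 0.3" --pt "-38 162 -40 0 0 0 0.3" --pt "-38 162 -60 0 0 0 0.3" --pt "-38 162 -60 0 0 0 0.3" --pt "-38 162 -70 0 0 0 0.3" --pt "-38 162 -78 0 0 0 0.3" --pt "-38 162 -84 0 0 0 0.3" --pt "-38 162 -87 0 0 0 0.3" --pt "-38 162 -87 0 0 0 0.3" --pt "-38 162 -87 0 0 0 -0.4" --pt "-38 162 -87 0 0 0 -0.4" --pt "-38 162 -87 0 0 0 -0.4"

```text
t: 47.5
tcp_pos: [0.4871, 0.2775, 0.0095]
orientation: [[-0.997, -0.072, 0.001], [-0.072, 0.997, 0.0], [-0.001, 0.0, -1.0]]
contact_force: [0.1, -0.3, -0.8]
opening: 0.0598
gripper_force: 0.0
```

Emit:
play_rows --pt "0 0 30 0 0 0 -0.4" --pt "0 0 75 0 0 0 -0.4" --pt "0 -40 120 0 0 0 -0.4" --pt "0 -85 150 0 0 0 -0.4" --pt "0 -130 150 0 0 0 -0.4" --pt "0 -175 150 0 0 0 -0.4" --pt "0 -220 150 0 0 0 -0.4" --pt "0 -265 150 0 0 0 -0.4" --pt "0 -310 150 0 0 0 -0.4" --pt "0 -355 150 0 0 0 -0.4" --pt "0 -400 150 0 0 0 -0.4" --pt "0 -400 150 0 0 0 -0.4" --pt "0 -400 150 0 0 0 -0.4"

```text
t: 48.8
tcp_pos: [0.4867, -0.1235, 0.1592]
orientation: [[-0.998, -0.069, -0.0], [-0.069, 0.998, 0.001], [0.0, 0.001, -1.0]]
contact_force: [0.0, 1.2, -0.4]
opening: 0.0597
gripper_force: 0.0
```

Run:
```python
from h import *
t=cam('top'); mods(t,.024); save(t,'t10.png',(80,120,330,307)); x=robot.sense(); print(x['t'],x['tcp_pos'],x['qvel'].round(1))
wn=[px(t,[*p,.029]) for p in [(.612,.1132),(.6078,.0337),(.5307,.1171),(.5266,.0374)]]
print(ridges(t,wn).mean(0), 'start was 578.3 74.9')
```

```text
0.92 rect [478.9 435.2] [110.  53.] mean [475.4 434.8] yawrect 6.2 yawtab 5.1
0.79 rect [487.2 356. ] [103.  47.] mean [482.2 355.6] yawrect 5.9 yawtab 5.0
0.57 rect [487.9 276.6] [99. 48.] mean [487.  276.4] yawrect 4.0 yawtab 3.9
48.9 [ 0.48704632 -0.12115692  0.15930153] [-0.7 -0.2 -0.6 -0.   0.2 -0.1  0.1]
[569.82360291  75.24207462] start was 578.3 74.9
```

View pics/t10.png

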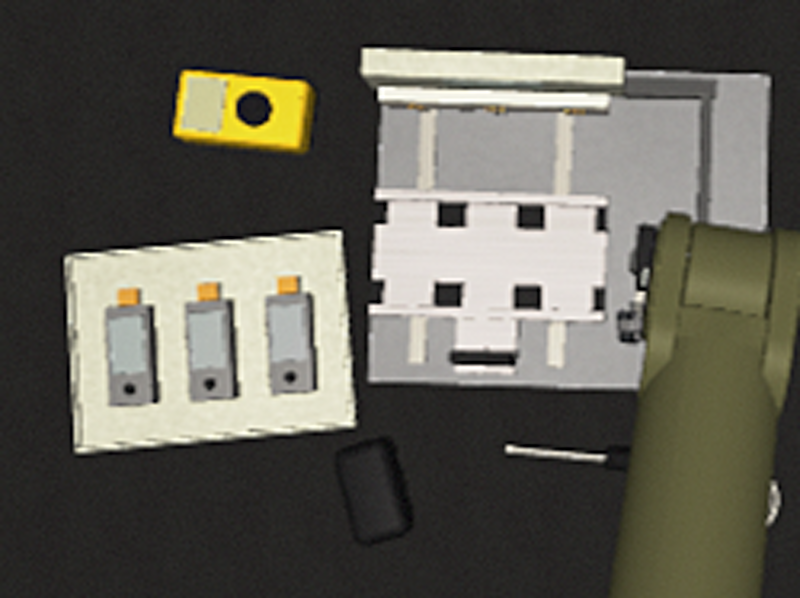

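The three modules lie flat in the tray at (130,350), (210,345) and (290,340). The carriage is out and the arm is clear of everything, so I hand in.

```bash
python3 -c "
from h import *
print(job.sign_off())"
```

```text
the job is handed in; nothing more can be done
None
```

I tested all three display modules and laid them flat in the white tray. The carriage is out, the clamp knob is free and the pedal was released. I handed the job in at about 49 s on the robot's clock, and the sign-off returned no verdict.

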